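# Put the seed canisters back in the rack

## Task

Slide the vise jaw well open, then lift the capped canister out and lay it in the sloping stand, cap uphill, and let go of it; then take it again by its cap and stand it upright, cap up, in a free space of the wooden rack's lane beside the brown bottles. Stand every canister that lies knocked over on the slab upright in the same lane too (the stand is there to change your grip). The bottles must end up still standing in the lane, and the pot, scoop, widger and plug tray are to be left where they are.

Things in the scene. Friction and masses are not known exactly. Their poses are not given: they have to be found in the camera images.
- rack: Fixed beech rack, a long open-topped trough: 10 mm floor board, two 10 mm thick long rails rising 40 mm above the lane floor, 12 mm end boards rising 50 mm above it. Origin under its middle; the lane runs along y.
- lane (a point): Middle of the rack lane's floor, 10 mm above the slab. The lane runs along this frame's y, 440 mm long inside (y -220 to +220 mm), 68 mm wide inside (x -34 to +34 mm). z is up. Canisters and bottles stand on this floor.
- stand: Fixed wooden sloping stand for one canister: a board 80 mm wide, 93 mm long above a foot ledge that is square to it, rising at 45 degrees towards the stand's own +y. Two cheeks, 12 mm high and 62 mm apart inside, run along only the lowest 50 mm of the slope. Origin on the slab under it, z up.
- seat (a point): Where the CENTRE of a canister lies when seated in the stand: flat on the board, base on the ledge, cap end uphill, its axis pointing along this frame's +y and up at 45 degrees. 80.5 mm above the slab. The seated cap stands clear beyond the board's upper end. This frame is level: z up, x across the board.
- vise_bed (a point): Fixed dark green quick-slide bench vise, 100 x 290 mm: middle of its bed, 24 mm above the slab. Its canister lies on the bed along this frame's x, cap to +x, rising 54 mm above the bed. The jaws close along y: fixed jaw on the -y side (face at y -28 mm), moving jaw on the +y side, both 94 mm wide, tops 51 and 55 mm above the slab. z is up.
- jaw (a joint): Opening of the vise's moving jaw, m: 0 = closed on the canister, 0.060 = fully open; it slides along vise_bed's +y and stays where it is left (about 5 N of friction). No screw need be turned.
- jaw_tab (a point): Middle of the upright iron pull tab on the moving jaw, 78 mm above the slab: 24 mm wide along vise_bed's x, 14 mm thick along its y, from 55 to 94 mm above the slab. Pinch it from above and slide it towards vise_bed's +y.
- can_v_mid (a point): Centre of the cream canister that starts in the vise, about 0.2 kg, one rigid piece 134 mm long: square body 54 x 54 mm, 92 mm long, neck, and a green twist cap 46 mm across and 32 mm tall. This frame's +z points from base to cap: base at z -67 mm, body top at +25, cap from +35 to +67 mm. x and y are square to the body's flat sides.
- can_a_mid (a point): Centre of a second canister, exactly like can_v, lying on its side on the slab at the start; None if it is absent.
- can_b_mid (a point): Centre of a third canister, exactly like can_v, lying on its side on the slab at the start; None if it is absent.
- can_c_mid (a point): Centre of a fourth canister, exactly like can_v, lying on its side on the slab at the start; None if it is absent.
- bottle0: Brown glass bottle with black cap, 52 mm across, 150 mm tall, 0.45 kg, standing in the lane; origin in the middle of its underside, z up. None if absent.
- bottle1: As bottle0.
- bottle2: As bottle0.
- bottle3: As bottle0.
- longtom: Bystander: empty terracotta long tom pot, 100 mm across the rim, 150 mm tall; origin under its middle.
- scoop: Bystander: aluminium scoop, 74 mm wide, 203 mm long, 73 mm high, lying with its handle towards its own -x; origin under its middle.
- widger: Bystander: flat beech widger 185 mm long, 22 mm wide, 7 mm thick, along its own x; origin under its middle.
- plugtray: Bystander: black plastic plug tray 230 x 340 mm (long side along its own y), 46 mm high; origin under its middle.
Things that resemble listed ones, but are neither listed nor needed, are in the scene too. Leave any purple or turquoise look-alike of the bottle1 alone.

How it is judged:
By the outcome, as a careful person would: the job done as asked, in the order asked, and still so for the second after the job is handed in, with the robot touching nothing.
Of bottle0, bottle1, bottle2, bottle3 only 1 to 2 are there at a start; the rules pass over those that are not, and their reading is None.
Of can_a, can_b, can_c only 2 to 3 are there at a start; the rules pass over those that are not, and their reading is None.
At some moment in a run one of can_a, can_b, can_c may be knocked a few centimetres aside while the robot is not near it.
It also fails if it takes over 210 s, if anything falls off the work surface, if the arm or the gripper's body presses on something with over 40 N, if the wrist force passes 120 N, or if a joint passes its speed limit or range.

## Robot

A 6-joint arm with a two-finger parallel gripper is mounted at the origin on the work surface. World frame = base frame: x ahead of the robot, y to its left, z up, the work surface at z = 0. Lengths are in m, angles in degrees, forces in N, time in s.
With the tool pointing down it reaches from about 0.375 to 0.9 m from the base axis. Payload 3.1 kg.
Tool frame: the origin (TCP) lies on the centre line of the jaws, within the pads' length; the fingertips stand 25 mm ahead of it and the grasp point (between the pads) lies 6 mm ahead of it; z points along the fingers, y is the line along which they close (so a half turn about z gives the same grasp; the last joint's range is limited). The gripper opens to 87 mm and grips with 3 to 60 N. Pads are 19 mm wide; open, the fingers measure 117 mm over their backs; the gripper's body (75 mm by 190 mm) begins 51 mm behind the grasp point.
Start: joints at [61.507, 30.224, 82.088, -0, 67.689, -10.227], TCP at [0.196, 0.593, 0.248] pointing down, gripper open.
Joint ranges: [-176.69, 176.69], [-43.24, 126.21], [12.49, 139.97], [-82, 262], [0, 151.66], [-163.58, 163.58]. Speed limits (degrees/s): [159.86, 159.86, 180, 180, 180, 180].

## Interface

Orientations are given as a 3x3 rotation matrix whose columns are the frame's x, y, z axes.
In Python, from rig import * gives the robot as it stands.
- The arm moves only by the tool step_arm, never from a script. Its argument "steps" is a list of rows, each a list of 7 numbers: the shift along the tool's x, y, z normalised to -1 to 1, where 1 is 0.3 m, then the turn, a rotation vector about the tool's x, y, z normalised to -1 to 1, where 1 is 45 degrees, then the gripper's target within -1 to 1 (shut at 1, half-way at 0, fully open at -1). A call has 1 to 8 rows; each row is the pose to reach, as a shift and turn from the pose commanded when the call began, along the tool's axes at that moment; what a row does not reach only later rows make up. A row lasts 1/12 s, in which the tool goes at most 41.7 mm and 7.16 degrees, less where a joint would pass 70% of its speed; a pose out of reach is approached as far as the arm can. A call with a number of a shift or a turn outside -1 to 1 is refused whole. A call with a gripper value outside its range is refused whole. The fingers move at their own pace and stop on an object; the grip force is fixed at half the most. Time passes only in rows, so rows that repeat a pose let the fingers close. It gives the time, the measured TCP pose, the force, the opening and the grip force at its end, in the units of the state.
- read_state(): the state, without advancing time (a new reading comes with each control period).
- capture(name): name is "scene" or "top" or "wrist"; returns a dict with "image" (384x512x3 uint8, red, green, blue), "vertical_fov" (degrees; the focal length in pixels is half the picture's height over the tangent of half this angle, whatever the lens; pixels are square), "cx", "cy" (the principal point, pixels), "world_from_camera" (4x4, takes a point from camera to world coordinates); the wrist camera has in their place "T_tool_cam" (4x4, takes a point from camera to tool coordinates, whose origin is the TCP and whose axes are the flange's). Camera axes: x right, y down, z forward; pixel columns grow to the right and rows downward; lengths in m; the calibration is good to about 2 mm. A picture is of the moment at which its call begins: read the wrist's pose just before it. There is no depth.
- hand_in(): hands the job in; it is judged then, once.
The state is a dict: "time_s": time; "joint_positions": joint angles; "qvel": joint speeds; "tau": joint torques, N m; "position": TCP position; "tcp_rot": TCP orientation; "force": force on the tool from outside, world axes, zero at the start; "moment": the same for the moment, N m; "opening": opening from 0.0 (shut) to 1.0 (fully open); "grasp_force": force on a finger pad.
Only numpy, scipy, OpenCV 4.12 (cv2) and the standard library are available. Lean on these libraries where they do the work, as an engineer would, in place of code of your own. Each camera call takes 0.05 s, during which the arm holds its last target. There are 200 camera calls.

## Working session

There is one attempt and no reset: what is moved stays moved. The work goes in short steps, Python scripts to look and compute and a tool call to move; the robot and the scene stay as the last step left them, time stands still between calls to the robot, and variables do not carry over. Pictures are saved under pics/ and viewed, at most 14 in all, crops included, and the job is handed in when it is done.

Besides the shell and the picture viewer there is one more tool, called after "Emit:" by a JSON object that holds its "api" and its "payload", one argument or row to a line. step_arm: Moves the arm, as the interface text tells. Scaled input: -1 to 1 covers 0.3 m each way for a shift and 45 degrees each way for a turn. Its arguments: {"type":"object","properties":{"steps":{"type":"array"}},"required":["steps"]}

```bash
ls; mkdir -p pics
python3 - <<'E'
from rig import *
import cv2,numpy as np
s=read_state();print(s)
for n in("scene","top"):
    c=capture(n);cv2.imwrite(f"pics/{n}0.png",cv2.resize(c["image"][:,:,::-1],(800,600),interpolation=cv2.INTER_CUBIC))
    print(n,c["vertical_fov"],c["cx"],c["cy"],np.round(c["world_from_camera"],4).tolist())
    np.savez(f"{n}0.npz",**c)
E
```

```text
pics
{'time_s': 0.0, 'joint_positions': array([ 6.15074638e+01,  3.02809248e+01,  8.21554213e+01, -3.24378039e-04,
        6.76893369e+01, -1.02286869e+01]), 'qvel': array([ 0.00794228,  0.00754681,  0.10677984, -0.05193205, -0.03808048,
        0.05279856]), 'tau': array([-3.33679282e-04, -4.40032518e+01, -1.76594782e+01,  6.30712160e-02,
        5.82815974e-02, -1.91492177e-04]), 'position': array([0.19553257, 0.59291782, 0.24655593]), 'tcp_rot': array([[-9.49623877e-01,  3.13390184e-01, -1.04183090e-03],
       [ 3.13391680e-01,  9.49621992e-01, -1.93038940e-03],
       [ 3.84380441e-04, -2.15964500e-03, -9.99997594e-01]]), 'force': array([ 0.68377667,  0.27886257, -0.46867946]), 'moment': array([ 0.00334535, -0.00748035,  0.03125829]), 'grasp_force': 0.0, 'opening': 0.9994880782986277}
scene 53.01604835714607 253.17966892124477 191.23414404469037 [[-0.8216, 0.4149, -0.3908, 1.0023], [0.57, 0.6018, -0.5594, 0.7825], [0.0031, -0.6824, -0.731, 0.9406], [0.0, 0.0, 0.0, 1.0]]
top 49.108547061642504 262.005917053226 183.98735232234952 [[0.0168, -0.9758, 0.2182, 0.2328], [-0.9999, -0.0156, 0.007, 0.1014], [-0.0034, -0.2183, -0.9759, 1.5046], [0.0, 0.0, 0.0, 1.0]]
```

View pics/top0.png

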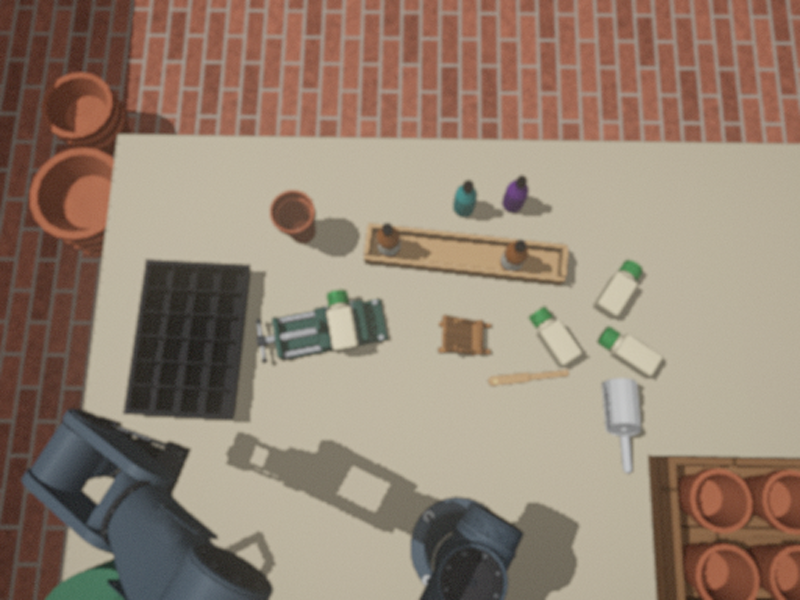

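View pics/scene0.png

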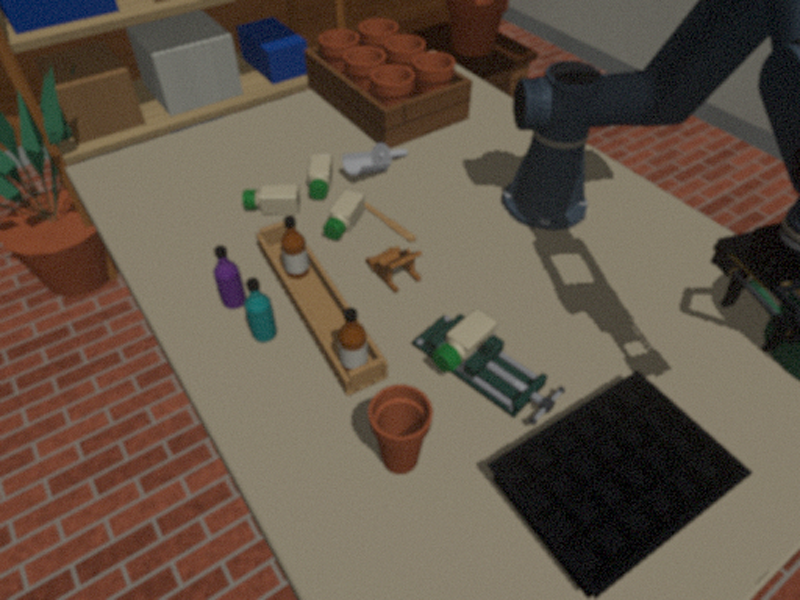

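```bash
cat > h.py <<'E'
import numpy as np,cv2
from rig import *
def ray(c,u,v,T=None):
    f=c["image"].shape[0]/2/np.tan(np.radians(c["vertical_fov"])/2)
    T=np.array(c["world_from_camera"]) if T is None else T
    d=T[:3,:3]@np.array([(u-c["cx"])/f,(v-c["cy"])/f,1]);return T[:3,3],d
def hit(c,u,v,z,T=None):
    o,d=ray(c,u,v,T);return o+d*(z-o[2])/d[2]
def proj(c,p,T=None):
    f=c["image"].shape[0]/2/np.tan(np.radians(c["vertical_fov"])/2)
    T=np.array(c["world_from_camera"]) if T is None else T
    q=T[:3,:3].T@(np.array(p)-T[:3,3]);return np.array([f*q[0]/q[2]+c["cx"],f*q[1]/q[2]+c["cy"]])
def wrist(name):
    s=read_state();c=capture("wrist")
    Tt=np.eye(4);Tt[:3,:3]=s["tcp_rot"];Tt[:3,3]=s["position"]
    c["world_from_camera"]=Tt@np.array(c["T_tool_cam"])
    np.savez(f"{name}.npz",**c);return c
E
python3 - <<'E'
from h import *
c=np.load("top0.npz");im=c["image"][:,:,::-1]
cr=im[115:265,160:435];cv2.imwrite("pics/topcrop.png",cv2.resize(cr,None,fx=2.9,fy=2.9,interpolation=cv2.INTER_CUBIC)[:, :800])
k=512/800
for n,u,v,z in[("stand",465,337,.05),("rackL",365,254,.05),("rackR",568,264,.05),("vise",320,328,.03),("c1",618,290,.027),("c2",557,337,.027),("c3",632,352,.027),("scoop",622,420,0),("pot",293,213,.15)]:
    print(n,np.round(hit(c,u*k,v*k,z),3))
w=capture("wrist");print(w["vertical_fov"],w["cx"],w["cy"],np.round(w["T_tool_cam"],3).tolist())
E
```

```text
stand [ 0.447 -0.014  0.05 ]
rackL [0.635 0.215 0.05 ]
rackR [ 0.619 -0.25   0.05 ]
vise [0.465 0.313 0.03 ]
c1 [ 0.565 -0.368  0.027]
c2 [ 0.453 -0.224  0.027]
c3 [ 0.422 -0.392  0.027]
scoop [ 0.272 -0.37   0.   ]
pot [0.697 0.366 0.15 ]
67.2841877202278 252.64177780873962 186.17808588569275 [[0.0, -0.959, -0.285, 0.079], [1.0, 0.0, -0.0, 0.001], [0.0, -0.285, 0.959, -0.138], [0.0, 0.0, 0.0, 1.0]]
```

View pics/topcrop.png

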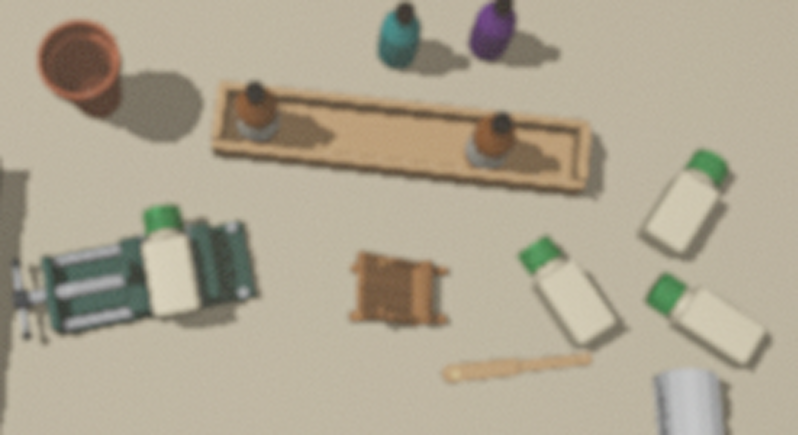

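Emit:
{"api": "step_arm", "payload": {
  "steps": [
    [-0.56, -0.505, -0.183, 0, 0, 0, -1],
    [-0.56, -0.505, -0.183, 0, 0, 0, -1],
    [-0.56, -0.505, -0.183, 0, 0, 0, -1],
    [-0.56, -0.505, -0.183, 0, 0, 0, -1],
    [-0.56, -0.505, -0.183, 0, 0, 0, -1],
    [-0.56, -0.505, -0.183, 0, 0, 0, -1],
    [-0.56, -0.505, -0.183, 0, 0, 0, -1]
  ]
}}

```text
time_s: 0.73
position: [0.3102, 0.3938, 0.3036]
tcp_rot: [[-0.948, 0.318, 0.002], [0.318, 0.948, -0.001], [-0.002, 0.0, -1.0]]
force: [-0.2, 0.6, -0.8]
opening: 1.001
grasp_force: 0.0
```

Emit:
{"api": "step_arm", "payload": {
  "steps": [
    [-0.56, -0.505, -0.183, 0, 0, -0.58, -1],
    [-0.56, -0.505, -0.183, 0, 0, -0.58, -1],
    [-0.56, -0.505, -0.183, 0, 0, -0.58, -1],
    [-0.56, -0.505, -0.183, 0, 0, -0.58, -1],
    [-0.56, -0.505, -0.183, 0, 0, -0.58, -1],
    [-0.56, -0.505, -0.183, 0, 0, -0.58, -1],
    [-0.56, -0.505, -0.183, 0, 0, -0.58, -1],
    [-0.56, -0.505, -0.183, 0, 0, -0.58, -1]
  ]
}}

```text
time_s: 1.4
position: [0.4215, 0.1993, 0.3577]
tcp_rot: [[-0.991, -0.132, 0.001], [-0.132, 0.991, 0.001], [-0.001, 0.0, -1.0]]
force: [-0.4, -0.3, -0.5]
opening: 1.0
grasp_force: 0.0
```

Run:
```python
from h import *
s=read_state();print(s["joint_positions"],s["position"],s["tcp_rot"])
c=wrist("w1");cv2.imwrite("pics/w1.png",cv2.resize(c["image"][:,:,::-1],(800,600),interpolation=cv2.INTER_CUBIC))
```

```text
[ 1.15251260e+01  1.03260146e+01  9.51619929e+01  2.11449153e-02
  7.44361390e+01 -8.60638981e+01] [0.42145002 0.19932335 0.35765999] [[-9.91253104e-01 -1.31968858e-01  1.22618477e-03]
 [-1.31968188e-01  9.91253763e-01  6.12861968e-04]
 [-1.29633896e-03  4.45683947e-04 -9.99999060e-01]]
```

View pics/w1.png

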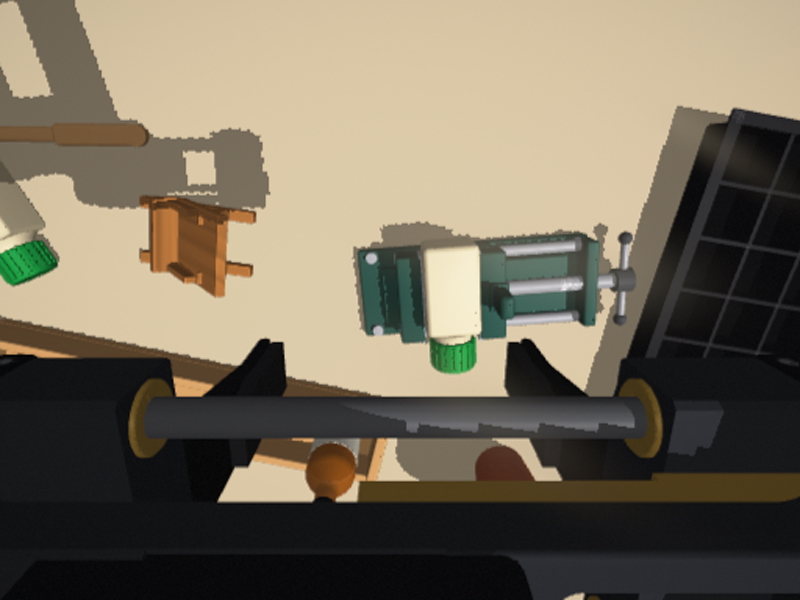

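Run:
```python
from h import *
c=np.load("w1.npz");im=c["image"][:,:,::-1]
a=cv2.resize(im[118:196,84:174],None,fx=4,fy=4,interpolation=cv2.INTER_CUBIC)
b=cv2.resize(im[148:244,226:406],None,fx=4,fy=4,interpolation=cv2.INTER_CUBIC)
o=np.zeros((700,720,3),np.uint8);o[:312,:360]=a;o[316:316+384]=b
cv2.imwrite("pics/w1c.png",o[:600] if 0 else cv2.resize(o,(617,600)))
```

```text
(no output)
```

View pics/w1c.png

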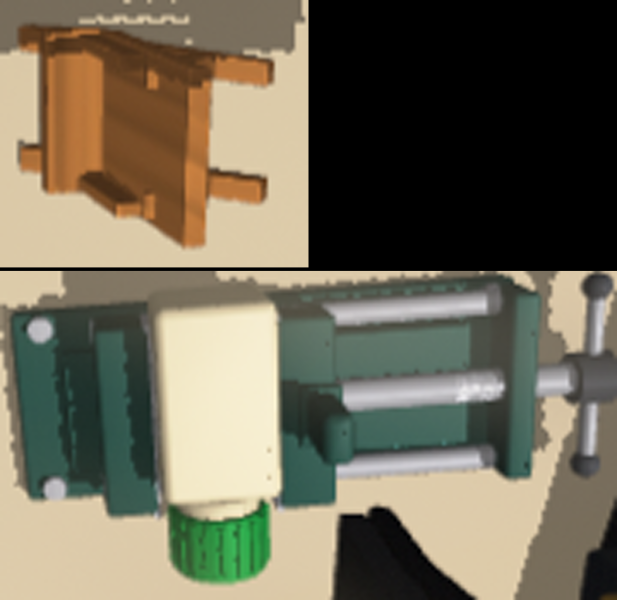

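Run:
```python
from h import *
c=dict(np.load("w1.npz"))
S=lambda X,Y:(84+X/3.4286,118+Y/3.4286)
V=lambda X,Y:(226+X*1.1667/4,148+(Y*1.1667-316)/4)
def p(n,f,X,Y,z): print(n,np.round(hit(c,*f(X,Y),z)*1e3,1))
p("upcorner+x",S,184,244,.0798);p("upcorner-x",S,190,72,.0798)
p("footR1",S,272,70,.01);p("footR2",S,265,188,.01);p("footL1",S,20,35,.01);p("footL2",S,20,155,.01)
p("corner-",S,103,50,.014);p("corner+",S,103,192,.014)
for n,X,Y in[("can1",157,297),("can2",275,294),("can3",280,505),("can4",162,502)]:p(n,V,X,Y,.078)
p("tab",V,335,437,.094);p("tab a",V,316,412,.094);p("tab b",V,353,462,.094)
p("bed1",V,12,312,.024);p("bed2",V,30,498,.024);p("capend",V,222,578,.051)
p("capL",V,170,545,.051);p("capR",V,270,545,.051)
```

```text
upcorner+x [493.6  34.8  79.8]
upcorner-x [417.5  35.9  79.8]
footR1 [423.7  49.7  10. ]
footR2 [483.6  48.8  10. ]
footL1 [422.9 -71.8  10. ]
footL2 [482.8 -73.4  10. ]
corner- [424.2 -30.2  14. ]
corner+ [495.3 -30.5  14. ]
can1 [416.6 227.8  78. ]
can2 [408.6 277.5  78. ]
can3 [503.7 297.7  78. ]
can4 [509.4 244.3  78. ]
tab [463.6 311.1  94. ]
tab a [453.7 300.8  94. ]
tab b [473.8 321.1  94. ]
bed1 [442.6 164.2  24. ]
bed2 [537.7 184.   24. ]
capend [556.3 283.5  51. ]
capL [542.  255.2  51. ]
capR [535.6 303.8  51. ]
```

Emit:
{"api": "step_arm", "payload": {
  "steps": [
    [-0.19, 0.35, 0.4, 0, 0, -0.09, 0],
    [-0.19, 0.35, 0.4, 0, 0, -0.09, 0],
    [-0.19, 0.35, 0.4, 0, 0, -0.09, 0],
    [-0.19, 0.35, 0.4, 0, 0, -0.09, 0],
    [-0.19, 0.35, 0.4, 0, 0, -0.09, 0],
    [-0.19, 0.35, 0.4, 0, 0, -0.09, 0],
    [-0.19, 0.35, 0.4, 0, 0, -0.09, 0]
  ]
}}

```text
time_s: 2.03
position: [0.4605, 0.3133, 0.2369]
tcp_rot: [[-0.978, -0.209, -0.002], [-0.209, 0.978, -0.001], [0.002, -0.0, -1.0]]
force: [-0.1, 0.7, 0.3]
opening: 0.561
grasp_force: 0.0
```

Run:
```python
from h import *
s=read_state();print(s["joint_positions"],s["position"],s["tcp_rot"])
c=wrist("w2");im=c["image"][:,:,::-1].copy()
for p in[(.464,.311,.094),(.464,.311,.055),(.4596,.2618,.078)]:
    q=proj(c,p);print(q);cv2.circle(im,tuple(int(x) for x in q),2,(0,0,255),-1)
cv2.imwrite("pics/w2.png",cv2.resize(im,(800,600),interpolation=cv2.INTER_CUBIC))
```

```text
[ 2.27331230e+01  2.57840512e+01  9.25414243e+01 -1.40531263e-03
  6.18020257e+01 -7.93111738e+01] [0.46051315 0.3132925  0.23690526] [[-9.77981912e-01 -2.08679661e-01 -2.04408762e-03]
 [-2.08678257e-01  9.77983952e-01 -8.79886336e-04]
 [ 2.18269927e-03 -4.33956279e-04 -9.99997524e-01]]
[248.95453802 184.80199808]
[249.40135369 175.33359282]
[204.29759628 167.2734663 ]
```

View pics/w2.png

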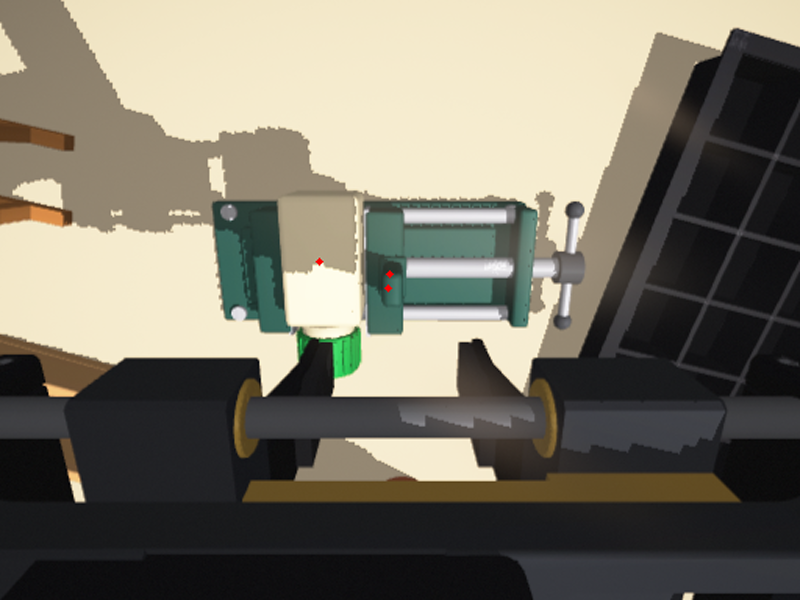

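Emit:
{"api": "step_arm", "payload": {
  "steps": [
    [0, 0.005, 0.13, 0, 0, 0, 0],
    [0, 0.005, 0.25, 0, 0, 0, 0],
    [0, 0.005, 0.35, 0, 0, 0, 0],
    [0, 0.005, 0.4, 0, 0, 0, 0],
    [0, 0.005, 0.437, 0, 0, 0, 0],
    [0, 0.005, 0.437, 0, 0, 0, 0]
  ]
}}

```text
time_s: 2.58
position: [0.4613, 0.313, 0.106]
tcp_rot: [[-0.979, -0.205, -0.001], [-0.205, 0.979, -0.001], [0.001, -0.0, -1.0]]
force: [0.3, -0.9, 0.9]
opening: 0.499
grasp_force: 0.0
```

Emit:
{"api": "step_arm", "payload": {
  "steps": [
    [0, 0, 0, 0, 0, 0, 1],
    [0, 0, 0, 0, 0, 0, 1],
    [0, 0, 0, 0, 0, 0, 1],
    [0, 0, 0, 0, 0, 0, 1],
    [0, 0, 0, 0, 0, 0, 1],
    [0, 0, 0, 0, 0, 0, 1],
    [0, 0, 0, 0, 0, 0, 1],
    [0, 0, 0, 0, 0, 0, 1]
  ]
}}

```text
time_s: 3.25
position: [0.4625, 0.3132, 0.1072]
tcp_rot: [[-0.978, -0.207, 0.002], [-0.207, 0.978, -0.001], [-0.001, -0.001, -1.0]]
force: [-0.0, -4.9, 6.8]
opening: 0.16
grasp_force: 30.0
```

Emit:
{"api": "step_arm", "payload": {
  "steps": [
    [0, 0.03, 0, 0, 0, 0, 1],
    [0, 0.06, 0, 0, 0, 0, 1],
    [0, 0.09, 0, 0, 0, 0, 1],
    [0, 0.12, 0, 0, 0, 0, 1],
    [0, 0.15, 0, 0, 0, 0, 1],
    [0, 0.175, 0, 0, 0, 0, 1],
    [0, 0.19, 0, 0, 0, 0, 1],
    [0, 0.19, 0, 0, 0, 0, 1]
  ]
}}

```text
time_s: 3.92
position: [0.4506, 0.3695, 0.1072]
tcp_rot: [[-0.978, -0.207, 0.002], [-0.207, 0.978, -0.001], [-0.001, -0.001, -1.0]]
force: [0.5, -3.1, 5.7]
opening: 0.156
grasp_force: 30.0
```

Emit:
{"api": "step_arm", "payload": {
  "steps": [
    [0, 0, 0, 0, 0, 0, 1],
    [0, 0, 0, 0, 0, 0, 0],
    [0, 0, 0, 0, 0, 0, 0],
    [0, 0, 0, 0, 0, 0, 0],
    [0, 0, -0.1, 0, 0, 0, -1],
    [0, 0, -0.23, 0, 0, 0, -1],
    [0, 0, -0.35, 0, 0, 0, -1],
    [0, 0, -0.45, 0, 0, 0, -1]
  ]
}}

```text
time_s: 4.58
position: [0.4502, 0.3699, 0.2432]
tcp_rot: [[-0.979, -0.206, 0.001], [-0.206, 0.979, 0.001], [-0.001, 0.001, -1.0]]
force: [0.7, 0.5, 0.4]
opening: 0.603
grasp_force: 0.0
```

Emit:
{"api": "step_arm", "payload": {
  "steps": [
    [0.1, -0.1, -0.1, 0, 0, 0, -1],
    [0.1, -0.2, -0.1, 0, 0, 0, -1],
    [0.1, -0.25, -0.1, 0, 0, 0, -1],
    [0.1, -0.25, -0.1, 0, 0, 0, -1]
  ]
}}

```text
time_s: 4.92
position: [0.4361, 0.2877, 0.272]
tcp_rot: [[-0.979, -0.203, 0.001], [-0.203, 0.979, -0.0], [-0.001, -0.001, -1.0]]
force: [-1.4, 0.3, 1.0]
opening: 0.91
grasp_force: 0.0
```

Run:
```python
from h import *
s=read_state();print(s["joint_positions"],s["position"],s["tcp_rot"])
c=wrist("w3");im=c["image"][:,:,::-1].copy()
cv2.imwrite("pics/w3.png",cv2.resize(im,(800,600),interpolation=cv2.INTER_CUBIC))
```

```text
[ 2.11671315e+01  2.05624645e+01  9.50567880e+01 -4.87893141e-02
  6.43457146e+01 -8.05465437e+01] [0.43609974 0.28766422 0.27202736] [[-9.79099208e-01 -2.03381471e-01  8.47487694e-04]
 [-2.03381930e-01  9.79099354e-01 -4.94968072e-04]
 [-7.29107320e-04 -6.56986530e-04 -9.99999518e-01]]
```

View pics/w3.png

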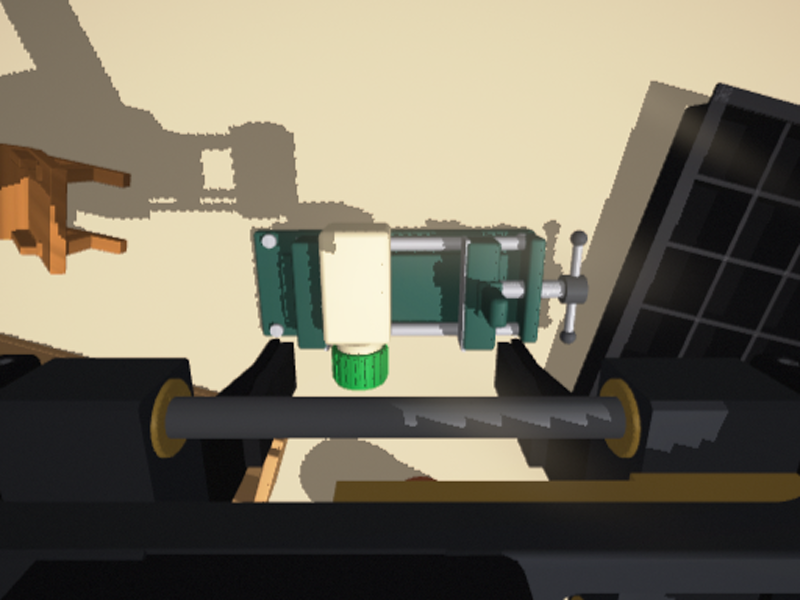

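Run:
```python
from h import *
c=dict(np.load("w3.npz"));k=.64
P=[hit(c,u*k,v*k,.078) for u,v in[(321,225),(390,224),(390,346),(327,346)]]
print(np.round(P,4)); b=hit(c,355.5*k,285*k,.078);print(b)
s=read_state();R=s["tcp_rot"];a=np.array([.979,.204,0])
t=b+.010*a;t[2]=.080
print(t,(R.T@(t-s["position"]))/.3)
```

```text
[[0.4171 0.2289 0.078 ]
 [0.406  0.2785 0.078 ]
 [0.5012 0.298  0.078 ]
 [0.5115 0.2488 0.078 ]]
[0.45706278 0.26202963 0.078     ]
[0.46685278 0.26406963 0.08      ] [-0.08317965 -0.10274191  0.63847972]
```

Emit:
{"api": "step_arm", "payload": {
  "steps": [
    [-0.083, -0.1, 0.12, 0, 0, 0, -1],
    [-0.083, -0.1, 0.25, 0, 0, 0, -1],
    [-0.083, -0.1, 0.37, 0, 0, 0, -1],
    [-0.083, -0.1, 0.48, 0, 0, 0, -1],
    [-0.083, -0.1, 0.56, 0, 0, 0, -1],
    [-0.083, -0.1, 0.61, 0, 0, 0, -1],
    [-0.083, -0.1, 0.636, 0, 0, 0, -1],
    [-0.083, -0.1, 0.636, 0, 0, 0, -1]
  ]
}}

```text
time_s: 5.63
position: [0.4657, 0.2662, 0.0782]
tcp_rot: [[-0.978, -0.206, -0.004], [-0.206, 0.978, -0.001], [0.004, -0.0, -1.0]]
force: [-0.1, 0.1, -0.6]
opening: 1.002
grasp_force: 0.0
```

Emit:
{"api": "step_arm", "payload": {
  "steps": [
    [0, 0, 0, 0, 0, 0, 1],
    [0, 0, 0, 0, 0, 0, 1],
    [0, 0, 0, 0, 0, 0, 1],
    [0, 0, 0, 0, 0, 0, 1],
    [0, 0, 0, 0, 0, 0, 1],
    [0, 0, 0, 0, 0, 0, 1],
    [0, 0, 0, 0, 0, 0, 1],
    [0, 0, 0, 0, 0, 0, 1]
  ]
}}

```text
time_s: 6.3
position: [0.4672, 0.2652, 0.0813]
tcp_rot: [[-0.978, -0.206, 0.001], [-0.206, 0.978, -0.001], [-0.001, -0.001, -1.0]]
force: [-0.6, -3.6, 6.3]
opening: 0.617
grasp_force: 30.0
```

```bash
cat > kin.py <<'E'
import numpy as np
from scipy.optimize import least_squares
from scipy.spatial.transform import Rotation as Ro
D=[((61.507,30.281,82.155),(.19553,.59292,.24656)),((11.525,10.326,95.162),(.42145,.19932,.35766)),((22.733,25.784,92.541),(.46051,.31329,.23691)),((21.167,20.562,95.057),(.4361,.28766,.27203))]
def row(q,p):
    q1,q2,q3=np.radians(q);R=np.array([np.cos(q1),np.sin(q1)]);N=np.array([-np.sin(q1),np.cos(q1)])
    return R@p[:2],N@p[:2],p[2],q2,q2+q3
rows=[row(*d) for d in D]
A=[];b=[]
for rho,n,z,q2,q23 in rows:
    A+= [[np.sin(q2),np.sin(q23),1,0],[np.cos(q2),np.cos(q23),0,1]];b+=[rho,z]
X=np.linalg.lstsq(np.array(A),np.array(b),rcond=None)[0]
d=np.mean([r[1] for r in rows])
T=.30
def fk(q,T=None,L=None):
    L2,L3,a1,hT=X if L is None else L;T=globals()["T"] if T is None else T
    q=np.radians(q);R1=Ro.from_euler('z',q[0]);
    e=R1.apply([[1,0,0],[0,1,0]])
    Rp=lambda t:R1*Ro.from_euler('y',t)   # z axis tilted toward radial
    R3=Rp(q[1]+q[2]);R6=R3*Ro.from_euler('z',SG*q[3])*Ro.from_euler('y',q[4])*Ro.from_euler('z',q[5]+np.pi/2*0)
    p=e[0]*a1+e[1]*d+np.array([0,0,hT+T])+Rp(q[1]).apply([0,0,L2])+R3.apply([0,0,L3])+R6.apply([0,0,T])
    return p,R6
SG=1
LO=np.array([-176.69,-43.24,12.49,-82,0,-163.58]);HI=np.array([176.69,126.21,139.97,262,151.66,163.58])
def ik(p,R,q0):
    Rt=Ro.from_matrix(R)
    def f(q):
        P,Q=fk(q);return np.r_[(P-p)*10,(Q.inv()*Rt).as_rotvec()]
    best=min((least_squares(f,np.clip(np.array(s),LO+.1,HI-.1),bounds=(LO,HI)) for s in q0),key=lambda r:r.cost)
    return best.x,best.cost
E
python3 - <<'E'
from kin import *
print(X,d,np.array(A)@X-b)
p,R=fk([11.525,10.326,95.162,0,74.436,-86.064]);print(p,R.as_matrix())
s=.7071
seeds=[[0,30,90,a,60,b] for a in(-80,0,90,180,260) for b in(-100,0,100)]
for n,y in(("keep",-1),("flip",1)):
    z=np.array([0,s,-s]);yy=np.array([y,0,0.]);x=np.cross(yy,z);RR=np.c_[x,yy,z]
    q,c=ik(np.array([.454,-.02,.11]),RR,seeds);print(n,"seat",q.round(1),c)
    z=np.array([0,-s,-s]);x=np.cross(yy,z);RR=np.c_[x,yy,z]
    q,c=ik(np.array([.454,.05,.14]),RR,seeds);print(n,"cap",q.round(1),c)
E
```

```text
[ 0.53367346  0.38961544 -0.02267456 -0.06172046] 0.1109700289363077 [-0.00783098  0.00388288 -0.00432301  0.00160795  0.00662694 -0.00295114
  0.00552705 -0.0025397 ]
[0.41762952 0.19841096 0.35926821] [[ 1.32066147e-01 -9.91240053e-01  1.29970546e-03]
 [-9.91240901e-01 -1.32065913e-01  2.65018694e-04]
 [-9.10503567e-05 -1.32332121e-03 -9.99999120e-01]]
keep seat [ -39.7   37.8  112.5   36.2   67.1 -155.5] 8.014588944697348e-30
keep cap [ 17.8  35.7 109.3 -49.2  62.9 -37.8] 1.140535713066121e-30
flip seat [-39.7  37.8 112.5  36.2  67.1  24.5] 2.015702353919986e-30
flip cap [ 17.8  35.7 109.3 -49.2  62.9 142.2] 2.472894048593211e-31
```

Emit:
{"api": "step_arm", "payload": {
  "steps": [
    [0, 0, 0, 0, 0, 0, -1],
    [0, 0, 0, 0, 0, 0, -1],
    [0, 0, 0, 0, 0, 0, -1],
    [0, 0, 0, 0, 0, 0, -1],
    [0, 0, -0.12, 0, 0, 0, -1],
    [0, 0, -0.24, 0, 0, 0, -1],
    [0, 0, -0.3, 0, 0, 0, -1]
  ]
}}

```text
time_s: 6.88
position: [0.4678, 0.2663, 0.1729]
tcp_rot: [[-0.979, -0.206, 0.003], [-0.206, 0.979, 0.001], [-0.003, 0.001, -1.0]]
force: [1.4, 0.6, 0.3]
opening: 0.982
grasp_force: 0.0
```

Emit:
{"api": "step_arm", "payload": {
  "steps": [
    [0, 0, 0, 0, 0, 1, -1],
    [0, 0, 0, 0, 0, 1, -1],
    [0, 0, 0, 0, 0, 1, -1],
    [0, 0, 0, 0, 0, 1, -1],
    [0, 0, 0, 0, 0, 1, -1],
    [0, 0, 0, 0, 0, 1, -1],
    [0, 0, 0, 0, 0, 1, -1]
  ]
}}

```text
time_s: 7.47
position: [0.4664, 0.2658, 0.1702]
tcp_rot: [[-0.835, 0.55, -0.001], [0.55, 0.835, 0.0], [0.001, -0.0, -1.0]]
force: [-0.2, -0.2, 0.3]
opening: 0.996
grasp_force: 0.0
```

Emit:
{"api": "step_arm", "payload": {
  "steps": [
    [0, 0, 0, 0, 0, 1, -1],
    [0, 0, 0, 0, 0, 1, -1],
    [0, 0, 0, 0, 0, 1, -1],
    [0, 0, 0, 0, 0, 1, -1],
    [0, 0, 0, 0, 0, 1, -1],
    [0, 0, 0, 0, 0, 1, -1],
    [0, 0, 0, 0, 0, 1, -1]
  ]
}}

```text
time_s: 8.05
position: [0.4664, 0.2658, 0.1702]
tcp_rot: [[-0.201, 0.98, -0.001], [0.98, 0.201, 0.0], [0.0, -0.001, -1.0]]
force: [0.2, -0.7, 0.9]
opening: 1.0
grasp_force: 0.0
```

Emit:
{"api": "step_arm", "payload": {
  "steps": [
    [0, 0, 0, 0, 0, 1, -1],
    [0, 0, 0, 0, 0, 1, -1],
    [0, 0, 0, 0, 0, 1, -1],
    [0, 0, 0, 0, 0, 1, -1],
    [0, 0, 0, 0, 0, 1, -1],
    [0, 0, 0, 0, 0, 1, -1],
    [0, 0, 0, 0, 0, 1, -1]
  ]
}}

```text
time_s: 8.63
position: [0.4664, 0.2658, 0.1702]
tcp_rot: [[0.55, 0.835, -0.001], [0.835, -0.55, 0.0], [-0.0, -0.001, -1.0]]
force: [0.1, 0.2, -0.1]
opening: 1.0
grasp_force: 0.0
```

Emit:
{"api": "step_arm", "payload": {
  "steps": [
    [0, 0, 0, 0, 0, 1, -1],
    [0, 0, 0, 0, 0, 1, -1],
    [0, 0, 0, 0, 0, 1, -1],
    [0, 0, 0, 0, 0, 1, -1],
    [0, 0, 0, 0, 0, 1, -1],
    [0, 0, 0, 0, 0, 1, -1],
    [0, 0, 0, 0, 0, 1, -1],
    [0, 0, 0, 0, 0, 1, -1]
  ]
}}

```text
time_s: 9.3
position: [0.4664, 0.2658, 0.1702]
tcp_rot: [[0.979, 0.205, -0.001], [0.205, -0.979, 0.0], [-0.001, -0.0, -1.0]]
force: [-0.5, 0.4, 0.7]
opening: 1.0
grasp_force: 0.0
```

Run:
```python
from h import *
s=read_state();print(s["joint_positions"].round(2),s["position"],s["tcp_rot"].round(3))
c=wrist("w4");im=c["image"][:,:,::-1].copy()
cv2.imwrite("pics/w4.png",cv2.resize(im,(800,600),interpolation=cv2.INTER_CUBIC))
```

```text
[1.774e+01 2.971e+01 9.906e+01 2.000e-02 5.127e+01 9.587e+01] [0.46643092 0.26577854 0.17020885] [[ 0.979  0.205 -0.001]
 [ 0.205 -0.979  0.   ]
 [-0.001 -0.    -1.   ]]
```

View pics/w4.png

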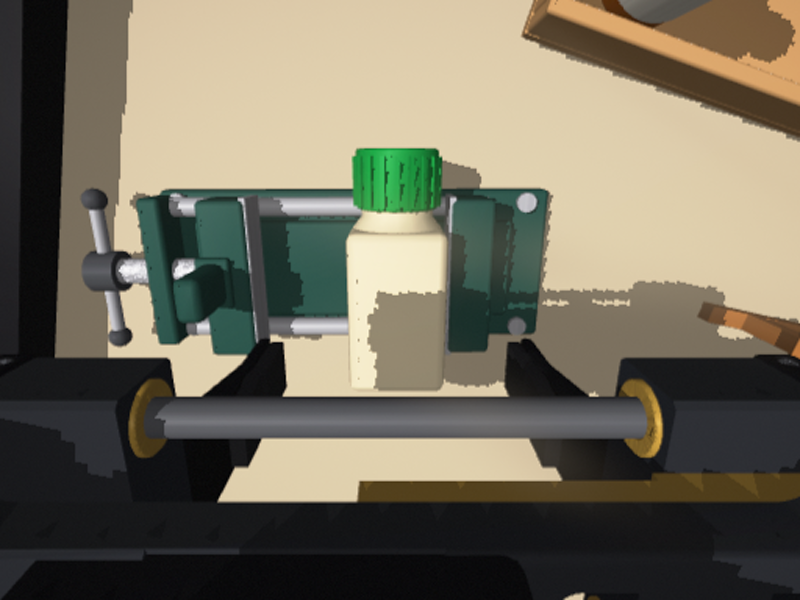

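Run:
```python
from h import *
c=dict(np.load("w4.npz"));k=.64
T=np.linalg.inv(np.block([[read_state()["tcp_rot"],read_state()["position"][:,None]],[np.zeros((1,3)),1]]))
for u,v,z in[(396,235,.078),(396,388,.078),(398,149,.051),(348,300,.078),(445,300,.078)]:
    P=hit(c,u*k,v*k,z);print(P.round(4),(T@np.r_[P,1])[:3].round(4))
```

```text
[0.5049 0.274  0.078 ] [ 0.0394 -0.0001  0.0922]
[0.4191 0.2559 0.078 ] [-0.0483 -0.0002  0.0922]
[0.5467 0.2817 0.051 ] [0.0819 0.001  0.1191]
[0.4653 0.292  0.078 ] [ 0.0043 -0.0259  0.0922]
[0.4759 0.2411 0.078 ] [0.0043 0.0261 0.0922]
```

Emit:
{"api": "step_arm", "payload": {
  "steps": [
    [0, 0, 0.1, 0, 0, 0, -1],
    [0, 0, 0.2, 0, 0, 0, -1],
    [0, 0, 0.26, 0, 0, 0, -1],
    [0, 0, 0.298, 0, 0, 0, -1],
    [0, 0, 0.298, 0, 0, 0, -1],
    [0, 0, 0.298, 0, 0, 0, 1],
    [0, 0, 0.298, 0, 0, 0, 1],
    [0, 0, 0.298, 0, 0, 0, 1]
  ]
}}

```text
time_s: 10.02
position: [0.4675, 0.266, 0.0821]
tcp_rot: [[0.978, 0.206, 0.002], [0.206, -0.978, 0.001], [0.002, -0.0, -1.0]]
force: [0.2, 0.1, -0.5]
opening: 0.855
grasp_force: 0.0
```

Emit:
{"api": "step_arm", "payload": {
  "steps": [
    [0, 0, 0, 0, 0, 0, 1],
    [0, 0, 0, 0, 0, 0, 1],
    [0, 0, 0, 0, 0, 0, 1],
    [0, 0, 0, 0, 0, 0, 1]
  ]
}}

```text
time_s: 10.35
position: [0.467, 0.2656, 0.0817]
tcp_rot: [[0.979, 0.206, 0.001], [0.206, -0.979, 0.0], [0.001, 0.0, -1.0]]
force: [-0.1, -0.7, 3.2]
opening: 0.617
grasp_force: 30.0
```

Emit:
{"api": "step_arm", "payload": {
  "steps": [
    [0, 0, -0.05, 0, 0, 0, 1],
    [0, 0, -0.13, 0, 0, 0, 1],
    [0, 0, -0.23, 0, 0, 0, 1],
    [0, 0, -0.35, 0, 0, 0, 1],
    [0, 0, -0.47, 0, 0, 0, 1],
    [0, 0, -0.57, 0, 0, 0, 1],
    [0, 0, -0.65, 0, 0, 0, 1],
    [0, 0, -0.7, 0, 0, 0, 1]
  ]
}}

```text
time_s: 11.02
position: [0.4671, 0.266, 0.2939]
tcp_rot: [[0.979, 0.206, 0.004], [0.206, -0.979, 0.001], [0.004, -0.001, -1.0]]
force: [-0.0, -0.4, -2.6]
opening: 0.616
grasp_force: 30.0
```

```bash
cat >> h.py <<'E'
from scipy.spatial.transform import Rotation as Ro
def st():
    s=read_state();return s["position"],s["tcp_rot"]
def seatR(y=1,tilt=45,yaw=0):
    t=np.radians(tilt);z=np.array([0,np.sin(t),-np.cos(t)]);yy=np.array([y,0,0.]);return Ro.from_euler('z',yaw,degrees=True).as_matrix()@np.c_[np.cross(yy,z),yy,z]
def go(p,R,p0=None,R0=None):
    a,b=st();p0=a if p0 is None else p0;R0=b if R0 is None else R0
    return np.r_[R0.T@(np.array(p)-p0)/.3,Ro.from_matrix(R0.T@R).as_rotvec(degrees=True)/45].round(3)
E
python3 - <<'E'
from h import *
s=read_state();print(s["joint_positions"].round(2),s["position"],s["opening"])
R=seatR();print(R.round(2))
C=np.array([.454,-.002,.0805])
mid=np.array([.016,0,.0295])
t=C-R@mid;print("tcp seat",t)
# yaw first to vertical R0 with y=+x
Rv=seatR(tilt=0);print(Rv.round(2));print(go([.44,.0,.34],Rv),go([.44,.0,.34],R,[.44,0,.34],Rv))
E
```

```text
[1.773e+01 2.026e+01 9.155e+01 1.000e-02 6.797e+01 9.584e+01] [0.46712622 0.26597356 0.29388136] 0.6159562544199125
[[ 0.    1.    0.  ]
 [ 0.71  0.    0.71]
 [ 0.71  0.   -0.71]]
tcp seat [ 0.454      -0.03417336  0.09004594]
[[ 0.  1.  0.]
 [ 1.  0.  0.]
 [ 0.  0. -1.]]
[-0.271  0.849 -0.155  0.003 -0.005 -1.736] [0. 0. 0. 0. 1. 0.]
```

Emit:
{"api": "step_arm", "payload": {
  "steps": [
    [-0.04, 0.12, -0.155, 0, 0, -0.15, 1],
    [-0.08, 0.25, -0.155, 0, 0, -0.3, 1],
    [-0.12, 0.37, -0.155, 0, 0, -0.45, 1],
    [-0.16, 0.49, -0.155, 0, 0, -0.6, 1],
    [-0.2, 0.61, -0.155, 0, 0, -0.75, 1],
    [-0.24, 0.73, -0.155, 0, 0, -0.9, 1],
    [-0.271, 0.849, -0.155, 0, 0, -0.9, 1],
    [-0.271, 0.849, -0.155, 0, 0, -0.9, 1]
  ]
}}

```text
time_s: 11.68
position: [0.4384, -0.0037, 0.3372]
tcp_rot: [[0.611, 0.792, -0.001], [0.792, -0.611, -0.002], [-0.003, 0.0, -1.0]]
force: [0.4, 0.7, -2.5]
opening: 0.618
grasp_force: 30.0
```

Emit:
{"api": "step_arm", "payload": {
  "steps": [
    [0, 0, 0, 0, 0, -0.15, 1],
    [0, 0, 0, 0, 0, -0.3, 1],
    [0, 0, 0, 0, 0, -0.45, 1],
    [0, 0, 0, 0, 0, -0.6, 1],
    [0, 0, 0, 0, 0, -0.73, 1],
    [0, 0, 0, 0, 0, -0.836, 1],
    [0, 0, 0, 0, 0, -0.836, 1]
  ]
}}

```text
time_s: 12.27
position: [0.4388, -0.0001, 0.337]
tcp_rot: [[-0.001, 1.0, -0.002], [1.0, 0.001, 0.001], [0.001, -0.002, -1.0]]
force: [-1.0, -0.5, -2.4]
opening: 0.619
grasp_force: 30.0
```

Emit:
{"api": "step_arm", "payload": {
  "steps": [
    [-0.05, 0.01, 0, 0, 0.15, 0, 1],
    [-0.1, 0.02, 0, 0, 0.3, 0, 1],
    [-0.16, 0.03, 0, 0, 0.45, 0, 1],
    [-0.22, 0.04, 0, 0, 0.6, 0, 1],
    [-0.28, 0.047, 0, 0, 0.74, 0, 1],
    [-0.303, 0.047, 0, 0, 0.87, 0, 1],
    [-0.303, 0.047, 0, 0, 1, 0, 1],
    [-0.303, 0.047, 0, 0, 1, 0, 1]
  ]
}}

```text
time_s: 12.93
position: [0.4537, -0.0943, 0.3348]
tcp_rot: [[0.008, 1.0, 0.001], [0.705, -0.006, 0.709], [0.709, -0.005, -0.705]]
force: [-0.3, -0.1, -2.8]
opening: 0.619
grasp_force: 30.0
```

Run:
```python
from h import *
s=read_state();print(s["joint_positions"].round(2),s["position"],s["opening"],s["tcp_rot"].round(3),s["force"])
R=seatR()
pre=np.array([.454,-.091,.151]);fin=np.array([.454,-.0343,.0944])
print(go(pre,R),go(fin,R,pre,R))
```

```text
[-44.74  23.35  94.03  30.5   96.8  -50.09] [ 0.45366069 -0.09431256  0.33475963] 0.6187002811293726 [[ 0.008  1.     0.001]
 [ 0.705 -0.006  0.709]
 [ 0.709 -0.005 -0.705]] [-0.30933525 -0.0667336  -2.79076441]
[-0.426  0.004  0.44   0.001 -0.003 -0.011] [0.    0.    0.267 0.    0.    0.   ]
```

Emit:
{"api": "step_arm", "payload": {
  "steps": [
    [-0.07, 0.004, 0.07, 0, 0, -0.011, 1],
    [-0.15, 0.004, 0.15, 0, 0, -0.011, 1],
    [-0.23, 0.004, 0.24, 0, 0, -0.011, 1],
    [-0.31, 0.004, 0.32, 0, 0, -0.011, 1],
    [-0.38, 0.004, 0.39, 0, 0, -0.011, 1],
    [-0.426, 0.004, 0.44, 0, 0, -0.011, 1],
    [-0.426, 0.004, 0.44, 0, 0, -0.011, 1],
    [-0.426, 0.004, 0.44, 0, 0, -0.011, 1]
  ]
}}

```text
time_s: 13.6
position: [0.4549, -0.0874, 0.1539]
tcp_rot: [[-0.008, 1.0, -0.002], [0.707, 0.007, 0.707], [0.707, 0.004, -0.707]]
force: [-0.4, 0.4, -2.1]
opening: 0.617
grasp_force: 30.0
```

Run:
```python
from h import *
R=seatR();fin=np.array([.454,-.0343,.0944]);s=read_state();print(s["position"],go(fin,R),s["force"])
c=wrist("w5");cv2.imwrite("pics/w5.png",cv2.resize(c["image"][:,:,::-1],(800,600)))
```

```text
[ 0.45487038 -0.08743712  0.15392995] [-0.015 -0.003  0.266 -0.002  0.     0.01 ] [-0.41700455  0.427652   -2.14275918]
```

View pics/w5.png

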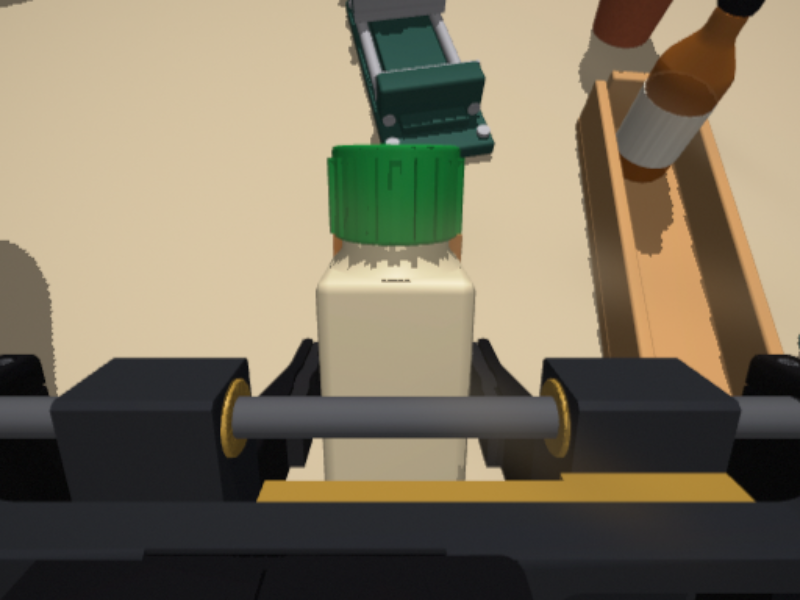

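Emit:
{"api": "step_arm", "payload": {
  "steps": [
    [-0.012, -0.003, 0.05, 0, 0, 0.005, 1],
    [-0.012, -0.003, 0.1, 0, 0, 0.005, 1],
    [-0.012, -0.003, 0.15, 0, 0, 0.005, 1],
    [-0.012, -0.003, 0.19, 0, 0, 0.005, 1],
    [-0.012, -0.003, 0.22, 0, 0, 0.005, 1],
    [-0.012, -0.003, 0.245, 0, 0, 0.005, 1],
    [-0.012, -0.003, 0.262, 0, 0, 0.005, 1],
    [-0.012, -0.003, 0.262, 0, 0, 0.005, 1]
  ]
}}

```text
time_s: 14.32
position: [0.4546, -0.0351, 0.0961]
tcp_rot: [[-0.006, 1.0, 0.001], [0.708, 0.003, 0.707], [0.707, 0.005, -0.708]]
force: [0.3, -1.7, -2.1]
opening: 0.622
grasp_force: 30.0
```

Emit:
{"api": "step_arm", "payload": {
  "steps": [
    [0, 0, 0, 0, 0, 0, 1],
    [0, 0, 0, 0, 0, 0, 1]
  ]
}}

```text
time_s: 14.48
position: [0.4544, -0.0357, 0.096]
tcp_rot: [[-0.005, 1.0, 0.001], [0.708, 0.003, 0.707], [0.707, 0.004, -0.708]]
force: [0.2, -0.7, -1.0]
opening: 0.62
grasp_force: 30.0
```

Emit:
{"api": "step_arm", "payload": {
  "steps": [
    [-0.005, 0, 0.005, 0, 0, 0, 1],
    [-0.008, 0, 0.008, 0, 0, 0, 1],
    [-0.01, 0, 0.01, 0, 0, 0, 1],
    [-0.01, 0, 0.01, 0, 0, 0, 1]
  ]
}}

```text
time_s: 14.82
position: [0.4545, -0.0357, 0.0939]
tcp_rot: [[-0.005, 1.0, 0.002], [0.704, 0.002, 0.71], [0.71, 0.005, -0.704]]
force: [-2.5, -7.0, 13.3]
opening: 0.617
grasp_force: 30.0
```

Emit:
{"api": "step_arm", "payload": {
  "steps": [
    [0, 0, 0, 0, 0, 0, -1],
    [0, 0, 0, 0, 0, 0, -1],
    [0, 0, 0, 0, 0, 0, -1],
    [0, 0, 0, 0, 0, 0, -1],
    [0, 0, 0, 0, 0, 0, -1],
    [0, 0, 0, 0, 0, 0, -1],
    [0, 0, 0, 0, 0, 0, -1]
  ]
}}

```text
time_s: 15.4
position: [0.454, -0.035, 0.0914]
tcp_rot: [[-0.005, 1.0, -0.0], [0.707, 0.004, 0.707], [0.707, 0.003, -0.707]]
force: [-0.5, -0.0, -0.0]
opening: 0.982
grasp_force: 0.0
```

Emit:
{"api": "step_arm", "payload": {
  "steps": [
    [0, 0, -0.1, 0, 0, 0, -1],
    [0, 0, -0.22, 0, 0, 0, -1],
    [0, 0, -0.34, 0, 0, 0, -1],
    [0, 0, -0.46, 0, 0, 0, -1],
    [0, 0, -0.46, 0, 0, 0, -1]
  ]
}}

```text
time_s: 15.82
position: [0.4568, -0.1387, 0.192]
tcp_rot: [[-0.008, 1.0, 0.008], [0.714, -0.0, 0.701], [0.701, 0.012, -0.713]]
force: [0.9, -0.2, -0.7]
opening: 0.998
grasp_force: 0.0
```

Run:
```python
from h import *
s=read_state();print(s["position"],s["joint_positions"].round(1))
c=wrist("w6");im=c["image"][:,:,::-1].copy()
C=np.array([.454,-.002,.0805]);a=np.array([0,.7071,.7071]);n=np.array([0,-.7071,.7071]);x=np.array([1,0,0])
for q in[C+25e-3*a+27e-3*n+sx*27e-3*x for sx in(-1,1)]+[C-67e-3*a+27e-3*n+sx*27e-3*x for sx in(-1,1)]+[C+67e-3*a+sx*23e-3*x for sx in(-1,1)]:
    cv2.circle(im,tuple(int(round(v)) for v in proj(c,q)),1,(0,0,255),-1)
cv2.imwrite("pics/w6.png",cv2.resize(im,(800,600)))
```

```text
[ 0.45684271 -0.13871201  0.19198736] [-47.7  36.6  97.3  28.8  82.8 -61.3]
```

View pics/w6.png

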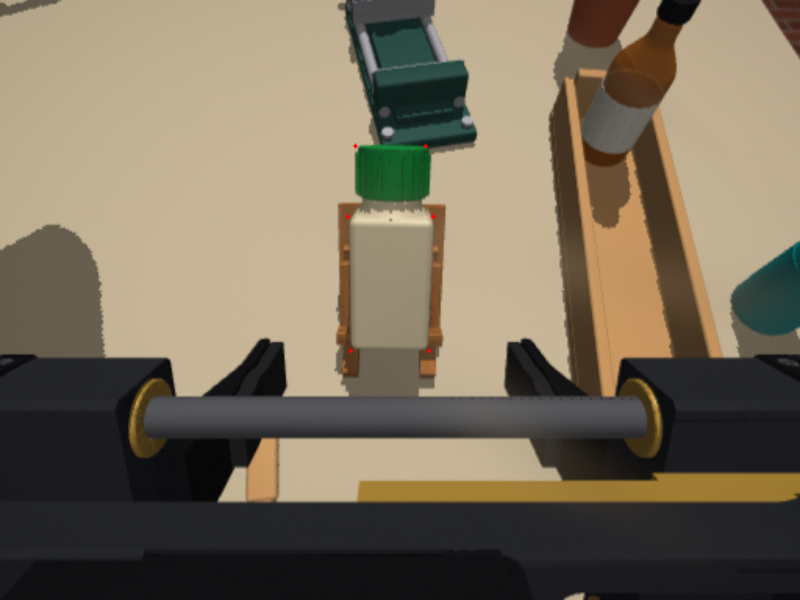

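Run:
```python
from h import *
R=seatR();Rv=seatR(tilt=0);Rc=seatR(tilt=-45)
m=np.array([.455,0,.33]);b=np.array([.455,.14,.26]);pre=[.455,.1125,.195];fin=[.455,.0418,.1243]
print(go(m,Rv),go(b,Rc,m,Rv),go(pre,Rc,b,Rc),go(fin,Rc,pre,Rc))
# rack measures from top
c=dict(np.load("top0.npz"))
K=lambda X,Y:(160+X/2.9,115+Y/2.9)
for n,X,Y,z in[("railnearL",217,152,.05),("railnearR",583,188,.05),("endTL",222,85,.06),("endTR",590,120,.06),("bot0base",258,133,.03),("bot0top",254,93,.155),("bot1base",490,160,.03),("bot1top",501,123,.155)]:
    print(n,hit(c,*K(X,Y),z).round(4))
```

```text
[ 0.649  0.002 -0.012  0.01  -0.993  0.005] [ 0.467  0.     0.233  0.    -1.     0.   ] [0.088 0.    0.218 0.    0.    0.   ] [-0.     0.     0.333  0.     0.     0.   ]
railnearL [0.6172 0.2101 0.05  ]
railnearR [ 0.5787 -0.2396  0.05  ]
endTL [0.7006 0.2058 0.06  ]
endTR [ 0.6625 -0.2489  0.06  ]
bot0base [0.6479 0.1608 0.03  ]
bot0top [0.6607 0.1616 0.155 ]
bot1base [ 0.6175 -0.1296  0.03  ]
bot1top [ 0.6291 -0.1234  0.155 ]
```

Emit:
{"api": "step_arm", "payload": {
  "steps": [
    [0.1, 0.002, -0.012, 0, -0.15, 0, -1],
    [0.22, 0.002, -0.012, 0, -0.3, 0, -1],
    [0.34, 0.002, -0.012, 0, -0.45, 0, -1],
    [0.46, 0.002, -0.012, 0, -0.6, 0, -1],
    [0.56, 0.002, -0.012, 0, -0.75, 0, -1],
    [0.649, 0.002, -0.012, 0, -0.9, 0, -1],
    [0.649, 0.002, -0.012, 0, -0.993, 0, -1],
    [0.649, 0.002, -0.012, 0, -0.993, 0, -1]
  ]
}}

```text
time_s: 16.53
position: [0.4523, 0.0065, 0.3298]
tcp_rot: [[-0.012, 1.0, 0.004], [1.0, 0.012, 0.005], [0.005, 0.004, -1.0]]
force: [0.3, 0.1, 0.4]
opening: 1.003
grasp_force: 0.0
```

Emit:
{"api": "step_arm", "payload": {
  "steps": [
    [0.1, 0, 0.0, 0, -0.15, 0, -1],
    [0.2, 0, 0.05, 0, -0.3, 0, -1],
    [0.3, 0, 0.1, 0, -0.45, 0, -1],
    [0.4, 0, 0.15, 0, -0.6, 0, -1],
    [0.467, 0, 0.2, 0, -0.75, 0, -1],
    [0.467, 0, 0.233, 0, -0.9, 0, -1],
    [0.467, 0, 0.233, 0, -1, 0, -1],
    [0.467, 0, 0.233, 0, -1, 0, -1]
  ]
}}

```text
time_s: 17.2
position: [0.4513, 0.1435, 0.255]
tcp_rot: [[-0.011, 1.0, -0.003], [0.708, 0.006, -0.706], [-0.706, -0.01, -0.708]]
force: [-0.2, 0.7, -0.3]
opening: 1.0
grasp_force: 0.0
```

Run:
```python
from h import *
s=read_state();print(s["position"],s["joint_positions"].round(1),s["tcp_rot"].round(3))
Rc=seatR(tilt=-45)
print(go([.455,.1125,.195],Rc),go([.455,.0418,.1243],Rc))
c=wrist("w7");cv2.imwrite("pics/w7.png",cv2.resize(c["image"][:,:,::-1],(800,600)))
```

```text
[0.45125627 0.14348578 0.25502527] [ 25.8  31.4  94.7 -40.1  80.4  41.7] [[-0.011  1.    -0.003]
 [ 0.708  0.006 -0.706]
 [-0.706 -0.01  -0.708]]
[ 0.068  0.014  0.215 -0.003 -0.001  0.014] [ 0.068  0.015  0.548 -0.003 -0.001  0.014]
```

Emit:
{"api": "step_arm", "payload": {
  "steps": [
    [0.04, 0.014, 0.1, 0, 0, 0.014, -1],
    [0.068, 0.014, 0.2, 0, 0, 0.014, -1],
    [0.068, 0.014, 0.28, 0, 0, 0.014, -1],
    [0.068, 0.014, 0.36, 0, 0, 0.014, -1],
    [0.068, 0.014, 0.44, 0, 0, 0.014, -1],
    [0.068, 0.014, 0.5, 0, 0, 0.014, -1],
    [0.068, 0.014, 0.545, 0, 0, 0.014, -1],
    [0.068, 0.014, 0.545, 0, 0, 0.014, -1]
  ]
}}

```text
time_s: 17.92
position: [0.4568, 0.039, 0.1285]
tcp_rot: [[0.012, 1.0, -0.003], [0.712, -0.011, -0.703], [-0.703, 0.006, -0.712]]
force: [-0.8, -0.9, 0.2]
opening: 1.0
grasp_force: 0.0
```

Emit:
{"api": "step_arm", "payload": {
  "steps": [
    [0, 0, 0, 0, 0, 0, 1],
    [0, 0, 0, 0, 0, 0, 1],
    [0, 0, 0, 0, 0, 0, 1],
    [0, 0, 0, 0, 0, 0, 1],
    [0, 0, 0, 0, 0, 0, 1],
    [0, 0, 0, 0, 0, 0, 1],
    [0, 0, 0, 0, 0, 0, 1],
    [0, 0, 0, 0, 0, 0, 1]
  ]
}}

```text
time_s: 18.58
position: [0.4578, 0.0426, 0.1297]
tcp_rot: [[0.011, 1.0, 0.004], [0.711, -0.005, -0.703], [-0.703, 0.01, -0.711]]
force: [-1.5, 2.1, 1.9]
opening: 0.525
grasp_force: 29.8
```

Run:
```python
from h import *
p,R=st();print(p,R.round(3))
a=np.array([0,.7071,.7071]);C=np.array([.455,-.002,.0805])
print("C in tool",R.T@(C-p))
v=np.array([.0845,.9964,0]);cen=np.array([.640,-.018,0])
# upright: tool y across lane => yaw -4.85
Ru=seatR(tilt=0,yaw=-4.85)
up=np.array([.455,.09,.29]);print(go(up,Ru), go([*(cen+.108*v)[:2],.29],Ru,up,Ru),cen+.108*v)
```

```text
[0.45783792 0.04260869 0.1297365 ] [[ 0.011  1.     0.004]
 [ 0.711 -0.005 -0.703]
 [-0.703  0.01  -0.711]]
C in tool [ 0.00289477 -0.00312787  0.06636308]
[-0.264 -0.005 -0.491  0.052  0.992  0.091] [0.053 0.645 0.    0.    0.    0.   ] [0.649126  0.0896112 0.       ]
```

Emit:
{"api": "step_arm", "payload": {
  "steps": [
    [0, 0, -0.02, 0, 0, 0, 1],
    [0, 0, -0.06, 0, 0, 0, 1],
    [0, 0, -0.12, 0, 0, 0, 1],
    [0, 0, -0.19, 0, 0, 0, 1],
    [0, 0, -0.26, 0, 0, 0, 1],
    [0, 0, -0.32, 0, 0, 0, 1],
    [0, 0, -0.35, 0, 0, 0, 1],
    [0, 0, -0.35, 0, 0, 0, 1]
  ]
}}

```text
time_s: 19.25
position: [0.4591, 0.1185, 0.2056]
tcp_rot: [[0.012, 1.0, 0.01], [0.713, -0.002, -0.701], [-0.701, 0.015, -0.713]]
force: [0.0, 0.2, -2.5]
opening: 0.521
grasp_force: 29.8
```

Run:
```python
from h import *
p,R=st();print(p,read_state()["opening"])
v=np.array([.0845,.9964,0]);cen=np.array([.640,-.018,0])
Ru=seatR(tilt=0,yaw=-4.85)
up=np.array([.50,.09,.31]);print(go(up,Ru), go([*(cen+.108*v)[:2],.31],Ru,up,Ru))
```

```text
[0.45907073 0.11846661 0.20555153] 0.5211553131038137
[-0.31   0.142 -0.18   0.06   0.988  0.092] [0.041 0.495 0.    0.    0.    0.   ]
```

Emit:
{"api": "step_arm", "payload": {
  "steps": [
    [-0.05, 0.02, -0.03, 0.01, 0.15, 0.015, 1],
    [-0.1, 0.05, -0.06, 0.02, 0.3, 0.03, 1],
    [-0.15, 0.08, -0.09, 0.03, 0.45, 0.045, 1],
    [-0.21, 0.1, -0.12, 0.04, 0.6, 0.06, 1],
    [-0.26, 0.12, -0.15, 0.05, 0.75, 0.075, 1],
    [-0.31, 0.142, -0.18, 0.06, 0.9, 0.09, 1],
    [-0.31, 0.142, -0.18, 0.06, 0.988, 0.092, 1],
    [-0.31, 0.142, -0.18, 0.06, 0.988, 0.092, 1]
  ]
}}

```text
time_s: 19.92
position: [0.4994, 0.0847, 0.3091]
tcp_rot: [[0.092, 0.996, -0.004], [0.996, -0.092, -0.003], [-0.003, -0.004, -1.0]]
force: [-1.2, -1.3, -2.4]
opening: 0.525
grasp_force: 29.8
```

Run:
```python
from h import *
p,R=st();s=read_state();print(p,R.round(3),s["joint_positions"].round(1),s["force"])
c=capture("scene");np.savez("s1.npz",**c);t=capture("top");np.savez("t1.npz",**t)
c6=dict(np.load("w6.npz"))
v=np.array([.0845,.9964,0]);u=np.array([.9964,-.0845,0]);cen=np.array([.640,-.018,0]);z=np.array([0,0,1])
def draw(c,scale,x0,y0,x1,y1):
    im=cv2.resize(c["image"][y0:y1,x0:x1,::-1],None,fx=scale,fy=scale,interpolation=cv2.INTER_CUBIC)
    def P(l): 
        q=proj(c,cen+u*l[0]+v*l[1]+z*l[2]);return tuple(int(round(a)) for a in ((q-[x0,y0])*scale))
    for X,Z in((.034,.05),(-.034,.05),(-.034,.01),(.034,.01)):
        cv2.line(im,P((X,-.22,Z)),P((X,.22,Z)),(0,0,255),1)
    for Y in(-.232,.232):cv2.line(im,P((-.044,Y,.06)),P((.044,Y,.06)),(255,0,255),1)
    return im
a=draw(t,3.2,225,135,375,190);b=draw(c6,2.4,340,30,500,240)
o=np.zeros((600,800,3),np.uint8);o[:a.shape[0],:a.shape[1]]=a;b=b[:410];o[180:180+b.shape[0],:b.shape[1]]=b[:420]
cc=cv2.resize(c["image"][130:250,155:300,::-1],None,fx=2.7,fy=2.7);o[190:190+cc.shape[0],400:400+cc.shape[1]]=cc[:, :400]
cv2.imwrite("pics/rack.png",o)
```

```text
[0.49940593 0.08472182 0.30912736] [[ 0.092  0.996 -0.004]
 [ 0.996 -0.092 -0.003]
 [-0.003 -0.004 -1.   ]] [-2.9 16.9 94.2 -0.2 69.2  2.4] [-1.18583512 -1.32743871 -2.44686426]
```

View pics/rack.png

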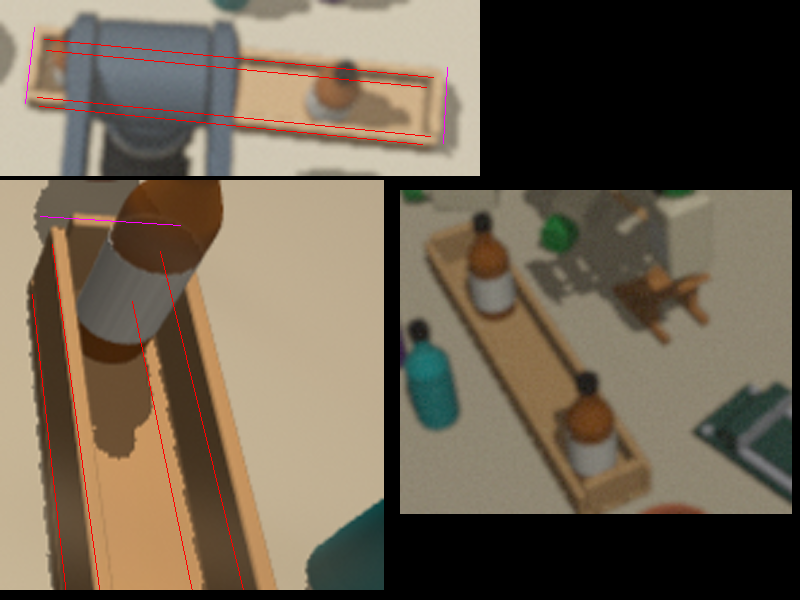

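Run:
```python
from h import *
c=dict(np.load("w6.npz"));u=np.array([.9964,-.0845,0]);v=np.array([.0845,.9964,0]);cen=np.array([.640,-.018,0])
K=lambda X,Y:(340+X/2.4,30+(Y-180)/2.4)
for n,X,Y,z in[("farfloor",155,345,.01),("farfloor",203,590,.01),("fartop",187,280,.05),("fartop",257,590,.05),("farouter",272,590,.05),("nearouter",52,232,.05),("nearouter",90,550,.05),("end+",73,214,.06)]:
    P=hit(c,*K(X,Y),z);print(n,P.round(4),"local",((P-cen)@u).round(4),((P-cen)@v).round(4))
# top cam: gradient profile across lane at several local y, far/near edges
t=dict(np.load("top0.npz"));g=cv2.cvtColor(t["image"],cv2.COLOR_RGB2GRAY).astype(np.float32)
for y in(-.19,-.03,.0,.03,.06):
    xs=np.arange(-.065,.066,.005);pr=[]
    for x in xs:
        q=proj(t,cen+u*x+v*y+np.array([0,0,.05]));pr.append(cv2.getRectSubPix(g,(1,1),tuple(map(float,q)))[0,0])
    print(y,[int(a) for a in pr])
w=dict(np.load("w1.npz"))
```

```text
farfloor [0.6985 0.1575 0.01  ] local 0.0435 0.1798
farfloor [ 0.6804 -0.0204  0.01  ] local 0.0404 0.001
fartop [0.7028 0.172  0.05  ] local 0.0465 0.1946
fartop [ 0.6793 -0.0391  0.05  ] local 0.0409 -0.0177
farouter [ 0.6864 -0.0391  0.05  ] local 0.048 -0.0171
nearouter [0.6268 0.2153 0.05  ] local -0.0329 0.2314
nearouter [ 0.604 -0.018  0.05 ] local -0.0359 -0.0031
end+ [0.6375 0.2195 0.06  ] local -0.0226 0.2364
-0.19 [181, 179, 159, 107, 95, 134, 159, 156, 140, 115, 110, 120, 143, 158, 162, 164, 163, 158, 126, 90, 110, 147, 168, 176, 181, 180, 180]
-0.03 [182, 182, 175, 135, 90, 115, 152, 160, 159, 162, 164, 163, 164, 162, 162, 163, 162, 161, 145, 103, 95, 133, 163, 174, 180, 181, 180]
0.0 [182, 183, 178, 140, 95, 111, 151, 162, 160, 163, 164, 164, 163, 163, 163, 163, 163, 162, 150, 111, 93, 132, 161, 173, 181, 180, 182]
0.03 [182, 182, 178, 148, 100, 109, 150, 164, 163, 163, 164, 164, 163, 164, 164, 164, 163, 164, 153, 117, 99, 135, 160, 173, 180, 181, 181]
0.06 [182, 182, 179, 155, 104, 110, 149, 164, 164, 164, 165, 163, 164, 162, 164, 164, 164, 163, 146, 110, 98, 137, 163, 173, 180, 182, 182]
```

Emit:
{"api": "step_arm", "payload": {
  "steps": [
    [0.01, 0.1, 0, 0, 0, 0, 1],
    [0.02, 0.2, 0, 0, 0, 0, 1],
    [0.03, 0.3, 0, 0, 0, 0, 1],
    [0.04, 0.4, 0, 0, 0, 0, 1],
    [0.05, 0.48, 0, 0, 0, 0, 1],
    [0.052, 0.523, 0, 0, 0, 0, 1],
    [0.052, 0.523, 0, 0, 0, 0, 1],
    [0.052, 0.523, 0, 0, 0, 0, 1]
  ]
}}

```text
time_s: 20.68
position: [0.6556, 0.0912, 0.3049]
tcp_rot: [[0.085, 0.996, -0.011], [0.996, -0.085, -0.004], [-0.005, -0.01, -1.0]]
force: [0.3, 0.7, -2.6]
opening: 0.524
grasp_force: 29.8
```

Emit:
{"api": "step_arm", "payload": {
  "steps": [
    [0, 0, 0.08, 0, 0, 0, 1],
    [0, 0, 0.17, 0, 0, 0, 1],
    [0, 0, 0.26, 0, 0, 0, 1],
    [0, 0, 0.33, 0, 0, 0, 1],
    [0, 0, 0.33, 0, 0, 0, 1]
  ]
}}

```text
time_s: 21.1
position: [0.6506, 0.0905, 0.2027]
tcp_rot: [[0.086, 0.996, -0.02], [0.996, -0.086, -0.003], [-0.005, -0.019, -1.0]]
force: [-0.5, 0.2, -3.7]
opening: 0.524
grasp_force: 29.8
```

Run:
```python
from h import *
p,R=st();s=read_state();print(p,R.round(3),s["force"])
c=capture("scene");np.savez("s2.npz",**c)
cv2.imwrite("pics/s2.png",cv2.resize(c["image"][120:270,140:340,::-1],(800,600),interpolation=cv2.INTER_CUBIC))
```

```text
[0.650622   0.09046046 0.20269958] [[ 0.086  0.996 -0.02 ]
 [ 0.996 -0.086 -0.003]
 [-0.005 -0.019 -1.   ]] [-0.52098309  0.19000248 -3.74024183]
```

View pics/s2.png

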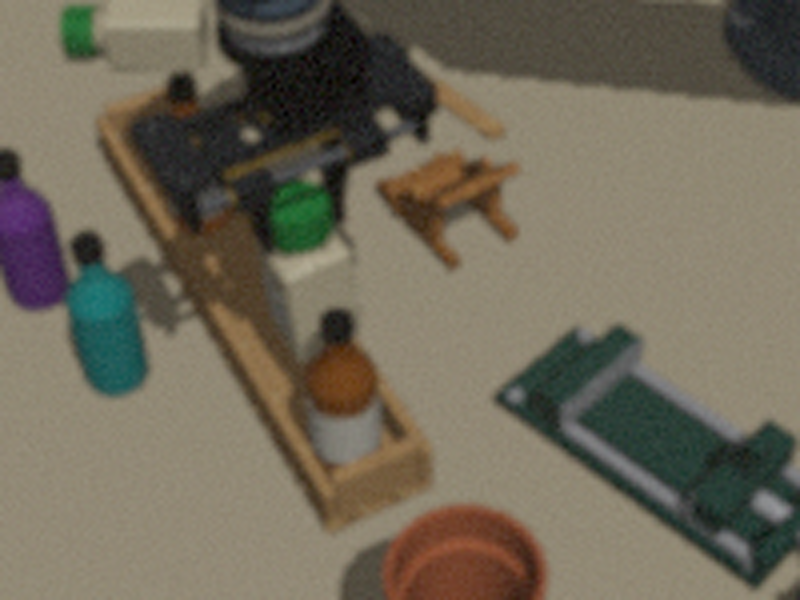

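Emit:
{"api": "step_arm", "payload": {
  "steps": [
    [0, 0, 0, 0, 0, 0, 1],
    [0, 0, 0, 0, 0, 0, 1],
    [0, 0, 0, 0, 0, 0, 1],
    [0, 0, 0, 0, 0, 0, 1]
  ]
}}

```text
time_s: 21.48
position: [0.6572, 0.0896, 0.2106]
tcp_rot: [[0.087, 0.996, -0.002], [0.996, -0.087, -0.003], [-0.003, -0.001, -1.0]]
force: [-0.1, 0.9, -2.7]
opening: 0.524
grasp_force: 29.8
```

Run:
```python
from h import *
s=read_state();print(s["joint_positions"].round(2),s["qvel"].round(2))
v=np.array([.096,.9954,0]);cen=np.array([.647,-.0186,0])
t=cen+.105*v;t[2]=.2;print(t,go(t,seatR(tilt=0,yaw=-5.5)))
```

```text
[-1.8  35.52 78.15 -0.19 66.42  3.26] [-0.02  0.48  0.43  0.07 -0.06 -0.04]
[0.65708  0.085917 0.2     ] [-0.012  0.001  0.035 -0.002  0.004  0.012]
```

Emit:
{"api": "step_arm", "payload": {
  "steps": [
    [-0.01, 0, 0.04, 0, 0, 0.01, 1],
    [-0.01, 0, 0.08, 0, 0, 0.01, 1],
    [-0.01, 0, 0.12, 0, 0, 0.01, 1],
    [-0.01, 0, 0.16, 0, 0, 0.01, 1],
    [-0.01, 0, 0.19, 0, 0, 0.01, 1],
    [-0.01, 0, 0.21, 0, 0, 0.01, 1],
    [-0.01, 0, 0.21, 0, 0, 0.01, 1],
    [-0.01, 0, 0.21, 0, 0, 0.01, 1]
  ]
}}

```text
time_s: 22.15
position: [0.6553, 0.0868, 0.1459]
tcp_rot: [[0.095, 0.995, -0.007], [0.996, -0.095, -0.002], [-0.003, -0.006, -1.0]]
force: [-2.5, 1.1, 3.8]
opening: 0.521
grasp_force: 29.9
```

Emit:
{"api": "step_arm", "payload": {
  "steps": [
    [0, 0, 0.004, 0, 0, 0, 1],
    [0, 0, 0.008, 0, 0, 0, 1],
    [0, 0, 0.011, 0, 0, 0, 1],
    [0, 0, 0.011, 0, 0, 0, 1],
    [0, 0, 0.011, 0, 0, 0, 1]
  ]
}}

```text
time_s: 22.57
position: [0.6554, 0.0875, 0.1455]
tcp_rot: [[0.095, 0.995, -0.005], [0.995, -0.095, -0.001], [-0.002, -0.005, -1.0]]
force: [-5.7, 3.5, 16.7]
opening: 0.519
grasp_force: 30.0
```

Emit:
{"api": "step_arm", "payload": {
  "steps": [
    [0, -0.004, -0.006, 0, 0, 0, 1],
    [0, -0.004, -0.006, 0, 0, 0, 1],
    [0, -0.004, -0.006, 0, 0, 0, -1],
    [0, -0.004, -0.006, 0, 0, 0, -1],
    [0, -0.004, -0.006, 0, 0, 0, -1],
    [0, -0.004, -0.006, 0, 0, 0, -1],
    [0, -0.004, -0.006, 0, 0, 0, -1],
    [0, -0.004, -0.006, 0, 0, 0, -1]
  ]
}}

```text
time_s: 23.23
position: [0.6547, 0.0863, 0.1438]
tcp_rot: [[0.095, 0.995, -0.005], [0.995, -0.095, -0.003], [-0.003, -0.005, -1.0]]
force: [-0.0, -0.3, -0.7]
opening: 0.89
grasp_force: 0.0
```

Emit:
{"api": "step_arm", "payload": {
  "steps": [
    [0, 0, -0.06, 0, 0, 0, -1],
    [0, 0, -0.18, 0, 0, 0, -1],
    [0, 0, -0.3, 0, 0, 0, -1],
    [0, 0, -0.42, 0, 0, 0, -1],
    [0, 0, -0.54, 0, 0, 0, -1],
    [0, 0, -0.6, 0, 0, 0, -1]
  ]
}}

```text
time_s: 23.73
position: [0.6574, 0.0869, 0.3297]
tcp_rot: [[0.095, 0.995, 0.004], [0.995, -0.095, -0.003], [-0.003, 0.004, -1.0]]
force: [0.2, -0.6, 1.0]
opening: 0.999
grasp_force: 0.0
```

```bash
cat > cans.py <<'E'
from h import *
def cans(c,z=.027,T=None):
    """green caps & cream bodies lying on slab, paired"""
    im=c["image"];h=cv2.cvtColor(im,cv2.COLOR_RGB2HSV).astype(int);H,S,V=h[...,0],h[...,1],h[...,2]
    g=((H>50)&(H<80)&(S>130)&(V>60)).astype(np.uint8)
    n,l,st,ce=cv2.connectedComponentsWithStats(g)
    return [(ce[i].round(1),int(st[i,4]),st[i,:4].tolist()) for i in range(1,n) if st[i,4]>25]
E
python3 - <<'E'
from cans import *
t=capture("top");np.savez("t2.npz",**t);t0=dict(np.load("top0.npz"))
for c in(t0,t):
    for r in cans(c):print(r,hit(c,*r[0],.03).round(3))
s=read_state();print(s["joint_positions"].round(1),s["position"])
im=t["image"][:,:,::-1]
cv2.imwrite("pics/t2.png",cv2.resize(im[120:260,220:440],None,fx=3.6,fy=3.6,interpolation=cv2.INTER_CUBIC))
E
```

```text
[-2.  28.9 70.4 -0.2 80.2  3.4] [0.65869627 0.08690581 0.33241715]
```

View pics/t2.png

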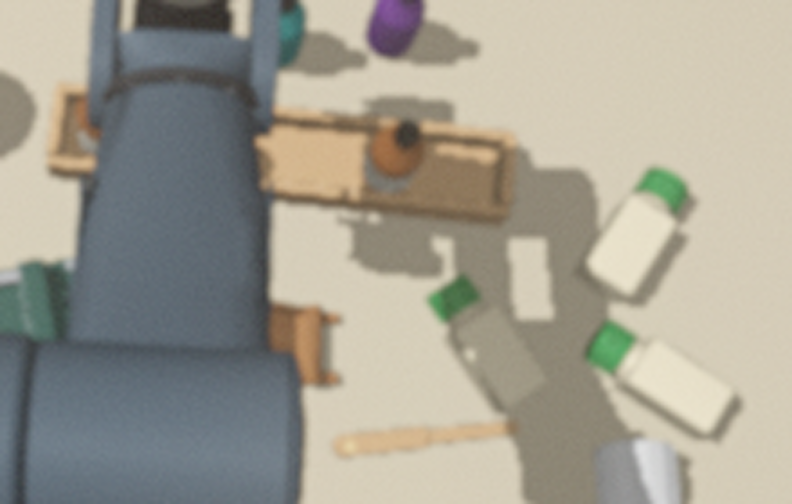

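Run:
```python
from cans import *
t=dict(np.load("t2.npz"));im=t["image"]
for X,Y in((660,190),(610,345),(635,250),(700,395),(700,60),(455,300),(500,350)):
    u,v=int(220+X/3.6),int(120+Y/3.6);print(im[v,u],cv2.cvtColor(im[v:v+1,u:u+1],cv2.COLOR_RGB2HSV)[0,0])
```

```text
[ 96 165 105] [ 64 107 165]
[ 94 167 104] [ 64 111 167]
[232 224 202] [ 22  33 232]
[231 223 201] [ 22  33 231]
[212 203 183] [ 21  35 212]
[ 75 114  74] [ 59  89 114]
[160 154 134] [ 23  41 160]
```

```bash
cat > cans.py <<'E'
from h import *
def cans(c,roi=None,thr=222,gd=25,amin=40,zc=.035,zb=.05):
    im=c["image"].astype(int);R,G,B=im[...,0],im[...,1],im[...,2]
    g=((G-R>gd)&(G-B>gd*.7)).astype(np.uint8);b=((im.min(2)>thr-25)&(R>thr)).astype(np.uint8)
    b=cv2.morphologyEx(b,cv2.MORPH_OPEN,np.ones((3,3),np.uint8))
    def cc(m):
        n,l,st,ce=cv2.connectedComponentsWithStats(m)
        return [(ce[i],int(st[i,4]),np.column_stack(np.nonzero(l==i)[::-1]).astype(np.float32)) for i in range(1,n) if st[i,4]>amin]
    return cc(g),cc(b)
E
python3 - <<'E'
from cans import *
c=dict(np.load("top0.npz"))
G,B=cans(c)
for x in G:print("G",x[0].round(1),x[1],hit(c,*x[0],.035).round(3))
for x in B:
    r=cv2.minAreaRect(x[2]);print("B",x[0].round(1),x[1],np.round(r[1],1),hit(c,*x[0],.045).round(3))
E
```

```text
G [404.  171.3] 86 [ 0.616 -0.399  0.035]
G [215.  189.8] 85 [0.537 0.28  0.035]
G [345.3 202.4] 96 [ 0.499 -0.185  0.035]
G [389.3 216. ] 108 [ 0.453 -0.338  0.035]
G [ 55.4 375.1] 646 [-0.087  0.774  0.035]
```

Run:
```python
from cans import *
c=dict(np.load("top0.npz"))
im=c["image"];print(im[225,405],im[216+8,389+18],im[150,430])
for thr in (212,204,196):
    G,B=cans(c,thr=thr)
    for x in B:
        if x[1]<900:
            r=cv2.minAreaRect(x[2]);print(thr,"B",x[0].round(1),x[1],np.round(r[1],1),hit(c,*x[0],.05).round(3))
```

```text
[206 198 176] [207 200 176] [187 178 159]
204 B [217.5 209.7] 258 [22.5 12.2] [0.463 0.266 0.05 ]
196 B [394.7 187.2] 273 [12.7 22. ] [ 0.554 -0.358  0.05 ]
196 B [217.9 209.3] 315 [24.2 13.2] [0.465 0.265 0.05 ]
196 B [358.2 218.4] 293 [24.1 12.5] [ 0.441 -0.225  0.05 ]
196 B [408.4 226.5] 288 [24.7 12.2] [ 0.415 -0.398  0.05 ]
```

```bash
cat >> h.py <<'E'
def lieR(ang):
    c,s=np.cos(np.radians(ang)),np.sin(np.radians(ang));return np.array([[c,s,0],[s,-c,0],[0,0,-1.]])
E
python3 - <<'E'
from h import *
R1=lieR(55);R2=lieR(34.6);p1=np.array([.53,-.1,.33]);p2=np.array([.445,-.222,.25]);p3=np.array([.445,-.222,.17])
print(go(p1,R1),go(p2,R2,p1,R1),go(p3,R2,p2,R2))
E
```

```text
[-0.661 -0.368  0.006  0.012 -0.     0.657] [-0.496  0.001  0.267  0.     0.     0.453] [0.    0.    0.267 0.    0.    0.   ]
```

Emit:
{"api": "step_arm", "payload": {
  "steps": [
    [-0.12, -0.07, 0, 0, 0, 0.15, -1],
    [-0.24, -0.13, 0, 0, 0, 0.3, -1],
    [-0.36, -0.2, 0, 0, 0, 0.45, -1],
    [-0.48, -0.27, 0, 0, 0, 0.6, -1],
    [-0.6, -0.33, 0, 0, 0, 0.657, -1],
    [-0.661, -0.368, 0, 0, 0, 0.657, -1],
    [-0.661, -0.368, 0, 0, 0, 0.657, -1]
  ]
}}

```text
time_s: 24.37
position: [0.5241, -0.1032, 0.3249]
tcp_rot: [[0.578, 0.816, -0.007], [0.816, -0.578, -0.004], [-0.007, -0.004, -1.0]]
force: [0.4, 0.3, 0.1]
opening: 1.002
grasp_force: 0.0
```

Emit:
{"api": "step_arm", "payload": {
  "steps": [
    [-0.1, 0, 0.06, 0, 0, 0.15, -1],
    [-0.2, 0, 0.12, 0, 0, 0.3, -1],
    [-0.3, 0, 0.18, 0, 0, 0.453, -1],
    [-0.4, 0, 0.24, 0, 0, 0.453, -1],
    [-0.496, 0, 0.267, 0, 0, 0.453, -1],
    [-0.496, 0, 0.267, 0, 0, 0.453, -1]
  ]
}}

```text
time_s: 24.87
position: [0.4385, -0.2242, 0.2436]
tcp_rot: [[0.825, 0.565, -0.009], [0.565, -0.825, -0.001], [-0.008, -0.004, -1.0]]
force: [0.7, 0.2, -1.5]
opening: 0.999
grasp_force: 0.0
```

Emit:
{"api": "step_arm", "payload": {
  "steps": [
    [0, 0, 0.12, 0, 0, 0, -1],
    [0, 0, 0.22, 0, 0, 0, -1],
    [0, 0, 0.267, 0, 0, 0, -1],
    [0, 0, 0.267, 0, 0, 0, -1],
    [0, 0, 0.267, 0, 0, 0, -1],
    [0, 0, 0.267, 0, 0, 0, -1]
  ]
}}

```text
time_s: 25.37
position: [0.442, -0.2224, 0.1668]
tcp_rot: [[0.823, 0.569, -0.003], [0.569, -0.823, -0.004], [-0.005, 0.002, -1.0]]
force: [0.6, 1.1, 0.0]
opening: 1.0
grasp_force: 0.0
```

```bash
cat > look.py <<'E'
from cans import *
import sys
n=sys.argv[1];c=wrist(n);p,R=st();print(p,R.round(3).tolist())
im=c["image"].astype(int)
G,_=cans(c,gd=40,amin=200)
for x in G:
    r=cv2.minAreaRect(x[2]);P=hit(c,*x[0],.045);print("cap",x[0].round(1),x[1],np.round(r[1],1),"@.045",P.round(4),"tool",(R.T@(P-p)).round(4))
# horizontal scanline: print column colours at several rows
for v in (150,170,190,210):
    print(v,[tuple(im[v,u]) for u in range(200,312,16)])
E
python3 look.py l1
```

```text
[ 0.44205663 -0.22258842  0.16712355] [[0.823, 0.569, -0.002], [0.569, -0.823, -0.005], [-0.004, 0.002, -1.0]]
cap [256.2 108.3] 1917 [37. 53.] @.045 [ 0.5018 -0.1839  0.045 ] tool [0.0717 0.0018 0.1218]
cap [504.7 131.5] 503 [50.7 29.7] @.045 [ 0.6112 -0.3773  0.045 ] tool [0.0517 0.2231 0.1224]
cap [360.1 224.5] 961 [52.9 27.7] @.045 [ 0.4694 -0.3305  0.045 ] tool [-0.0383  0.104   0.1226]
150 [(np.int64(191), np.int64(175), np.int64(144)), (np.int64(191), np.int64(175), np.int64(144)), (np.int64(224), np.int64(210), np.int64(173)), (np.int64(223), np.int64(208), np.int64(171)), (np.int64(221), np.int64(206), np.int64(168)), (np.int64(220), np.int64(205), np.int64(168)), (np.int64(190), np.int64(174), np.int64(143))]
170 [(np.int64(191), np.int64(174), np.int64(144)), (np.int64(192), np.int64(176), np.int64(145)), (np.int64(223), np.int64(211), np.int64(172)), (np.int64(223), np.int64(209), np.int64(171)), (np.int64(222), np.int64(208), np.int64(170)), (np.int64(221), np.int64(205), np.int64(168)), (np.int64(114), np.int64(104), np.int64(85))]
190 [(np.int64(191), np.int64(175), np.int64(144)), (np.int64(191), np.int64(174), np.int64(144)), (np.int64(224), np.int64(210), np.int64(172)), (np.int64(223), np.int64(208), np.int64(170)), (np.int64(222), np.int64(207), np.int64(170)), (np.int64(207), np.int64(191), np.int64(156)), (np.int64(105), np.int64(95), np.int64(79))]
210 [(np.int64(188), np.int64(140), np.int64(90)), (np.int64(191), np.int64(175), np.int64(144)), (np.int64(222), np.int64(207), np.int64(169)), (np.int64(221), np.int64(205), np.int64(168)), (np.int64(220), np.int64(204), np.int64(167)), (np.int64(185), np.int64(171), np.int64(140)), (np.int64(135), np.int64(124), np.int64(102))]
```

```bash
cat > look.py <<'E'
from cans import *
import sys
def analyse(n,zo=0,new=True,p=None,R=None):
    c=wrist(n) if new else dict(np.load(n+".npz"))
    T=np.array(c["world_from_camera"])@np.linalg.inv(np.array(c["T_tool_cam"]));p,R=T[:3,3],T[:3,:3]
    print(n,p.round(4),R[:,0].round(3))
    im=cv2.GaussianBlur(c["image"],(5,5),0).astype(int)
    G,_=cans(c,gd=40,amin=200);loc=lambda P:R.T@(P-p)
    for x in G:
        P=hit(c,*x[0],.045+zo);print(" cap",x[0].round(1),x[1],"tool",loc(P).round(4))
    x=min(G,key=lambda x:abs(loc(hit(c,*x[0],.045+zo))[1])); u0=int(x[0][0])
    L=[];Rr=[]
    bot=int(x[2][:,1].max())
    for v in range(bot+30,215,4):
        for arr,st_ in((L,-1),(Rr,1)):
            u=u0
            while 5<u<506 and np.abs(im[v,u+3*st_]-im[v,u]).max()<14: u+=st_
            arr.append(loc(hit(c,u+1.5*st_,v,.054+zo))[:2])
    L,Rr=np.array(L),np.array(Rr)
    print(" left y",L[:,1].round(4)[::3]," right y",Rr[:,1].round(4)[::3]," x",L[::3,0].round(3))
    # along centre column: edge from neck to body and base
    col=[im[v,u0] for v in range(bot-5,260)]
    d=[int(np.abs(col[i+3]-col[i]).max()) for i in range(len(col)-3)]
    for i in range(1,len(d)-1):
        if d[i]>14 and d[i]>=d[i-1] and d[i]>d[i+1]:print("   edge v",bot-5+i+1.5,d[i],"tool x",loc(hit(c,u0,bot-5+i+1.5,.054+zo))[0].round(4))
if __name__=="__main__":analyse(sys.argv[1])
E
python3 - <<'E'
from look import analyse
analyse("w4",.024,False);analyse("l1",0,False)
E
```

```text
w4 [0.4664 0.2658 0.1702] [ 0.979  0.205 -0.001]
 cap [253.6 114.4] 2211 tool [ 6.700e-02 -1.000e-04  1.012e-01]
 left y [-0.0237 -0.024  -0.0018 -0.0119 -0.0138]  right y [0.0219 0.0213 0.0007 0.0236 0.0239]  x [ 0.027  0.017  0.007 -0.004 -0.015]
   edge v 135.5 147 tool x 0.0512
   edge v 147.5 28 tool x 0.0417
   edge v 151.5 28 tool x 0.0385
   edge v 188.5 82 tool x 0.0074
   edge v 249.5 65 tool x -0.0495
   edge v 253.5 139 tool x -0.0535
l1 [ 0.442  -0.2224  0.1668] [ 0.823  0.569 -0.005]
 cap [256.2 108.3] 1917 tool [0.0716 0.0021 0.1214]
 cap [504.7 131.5] 503 tool [0.0517 0.2234 0.1219]
 cap [360.1 224.5] 961 tool [-0.0383  0.1043  0.1221]
 left y [-0.0222 -0.0224 -0.0218 -0.023  -0.0223]  right y [0.0236 0.023  0.0233 0.0227 0.0221]  x [ 0.03   0.02   0.009 -0.003 -0.015]
   edge v 127.5 144 tool x 0.056
   edge v 139.5 22 tool x 0.0458
   edge v 142.5 22 tool x 0.0432
   edge v 216.5 73 tool x -0.026
   edge v 234.5 33 tool x -0.0446
   edge v 240.5 16 tool x -0.0509
   edge v 253.5 59 tool x -0.065
```

Emit:
{"api": "step_arm", "payload": {
  "steps": [
    [0.013, 0.003, 0.1, 0, 0, 0, -1],
    [0.013, 0.003, 0.2, 0, 0, 0, -1],
    [0.013, 0.003, 0.29, 0, 0, 0, -1],
    [0.013, 0.003, 0.35, 0, 0, 0, -1],
    [0.013, 0.003, 0.38, 0, 0, 0, -1],
    [0.013, 0.003, 0.38, 0, 0, 0, -1],
    [0.013, 0.003, 0.38, 0, 0, 0, -1]
  ]
}}

```text
time_s: 26.0
position: [0.4447, -0.2216, 0.0527]
tcp_rot: [[0.823, 0.568, -0.003], [0.568, -0.823, -0.004], [-0.005, 0.001, -1.0]]
force: [-1.4, 0.2, 1.2]
opening: 1.0
grasp_force: 0.0
```

Emit:
{"api": "step_arm", "payload": {
  "steps": [
    [0, 0, 0, 0, 0, 0, 1],
    [0, 0, 0, 0, 0, 0, 1],
    [0, 0, 0, 0, 0, 0, 1],
    [0, 0, 0, 0, 0, 0, 1],
    [0, 0, 0, 0, 0, 0, 1],
    [0, 0, 0, 0, 0, 0, 1],
    [0, 0, 0, 0, 0, 0, 1]
  ]
}}

```text
time_s: 26.58
position: [0.4445, -0.2217, 0.0523]
tcp_rot: [[0.823, 0.568, -0.003], [0.568, -0.823, -0.004], [-0.005, 0.001, -1.0]]
force: [-0.1, 0.1, 2.6]
opening: 0.62
grasp_force: 29.9
```

Run:
```python
from h import *
p,R=st();print(p,R.round(3),read_state()["joint_positions"].round(1))
up=p+np.array([0,0,.2])
p1=np.array([.454,-.094,.33]);Rv=seatR(tilt=0);Rs=seatR()
print(go(up,R),go(p1,lieR(75),up,R),go(p1,Rv,p1,lieR(75)),"tilt: y +1")
z=p[2]-.027;mid=np.array([.016,0,z]);C=np.array([.455,-.002,.0805]);fin=C-Rs@mid;print(fin, "margin",fin+Rs@np.array([.002,0,-.001]),"pre",fin+Rs@np.array([.003,0,-.08]))
```

```text
[ 0.44454588 -0.22172957  0.05228897] [[ 0.823  0.568 -0.003]
 [ 0.568 -0.823 -0.004]
 [-0.005  0.001 -1.   ]] [-39.2  39.8 108.6  -0.6  31.6  16.6]
[-0.003  0.001 -0.667  0.     0.     0.   ] [ 0.267 -0.332 -0.261 -0.     0.007 -0.897] [ 0.     0.     0.     0.     0.    -0.333] tilt: y +1
[ 0.455      -0.03119571  0.08706829] margin [ 0.455      -0.0304886   0.08918961] pre [ 0.455      -0.08564293  0.14575816]
```

Emit:
{"api": "step_arm", "payload": {
  "steps": [
    [0, 0, -0.05, 0, 0, 0, 1],
    [0, 0, -0.13, 0, 0, 0, 1],
    [0, 0, -0.24, 0, 0, 0, 1],
    [0, 0, -0.36, 0, 0, 0, 1],
    [0, 0, -0.48, 0, 0, 0, 1],
    [0, 0, -0.59, 0, 0, 0, 1],
    [0, 0, -0.667, 0, 0, 0, 1]
  ]
}}

```text
time_s: 27.17
position: [0.445, -0.2206, 0.2547]
tcp_rot: [[0.823, 0.568, -0.003], [0.568, -0.823, -0.004], [-0.005, 0.002, -1.0]]
force: [0.6, -0.3, -1.9]
opening: 0.622
grasp_force: 29.9
```

Emit:
{"api": "step_arm", "payload": {
  "steps": [
    [0.04, -0.05, -0.04, 0, 0, -0.15, 1],
    [0.08, -0.11, -0.08, 0, 0, -0.3, 1],
    [0.13, -0.16, -0.13, 0, 0, -0.45, 1],
    [0.18, -0.22, -0.17, 0, 0, -0.6, 1],
    [0.22, -0.28, -0.22, 0, 0, -0.75, 1],
    [0.267, -0.332, -0.261, 0, 0, -0.897, 1],
    [0.267, -0.332, -0.261, 0, 0, -0.897, 1]
  ]
}}

```text
time_s: 27.75
position: [0.4546, -0.0898, 0.3316]
tcp_rot: [[0.253, 0.967, -0.002], [0.967, -0.253, -0.002], [-0.002, -0.002, -1.0]]
force: [0.2, -0.2, -1.4]
opening: 0.615
grasp_force: 29.9
```

Emit:
{"api": "step_arm", "payload": {
  "steps": [
    [0, 0, 0, 0, 0, -0.15, 1],
    [0, 0, 0, 0, 0, -0.333, 1],
    [0, 0, 0, 0, 0, -0.333, 1],
    [0, 0, 0, 0, 0, -0.333, 1]
  ]
}}

```text
time_s: 28.08
position: [0.454, -0.0931, 0.3291]
tcp_rot: [[0.004, 1.0, -0.007], [1.0, -0.004, -0.002], [-0.002, -0.007, -1.0]]
force: [-0.3, -0.0, -1.8]
opening: 0.619
grasp_force: 29.9
```

Emit:
{"api": "step_arm", "payload": {
  "steps": [
    [0, 0, 0, 0, 0.15, 0, 1],
    [0, 0, 0, 0, 0.3, 0, 1],
    [0, 0, 0, 0, 0.45, 0, 1],
    [0, 0, 0, 0, 0.6, 0, 1],
    [0, 0, 0, 0, 0.75, 0, 1],
    [0, 0, 0, 0, 0.9, 0, 1],
    [0, 0, 0, 0, 1, 0, 1],
    [0, 0, 0, 0, 1, 0, 1]
  ]
}}

```text
time_s: 28.75
position: [0.4544, -0.0956, 0.3273]
tcp_rot: [[0.013, 1.0, -0.003], [0.707, -0.007, 0.707], [0.707, -0.011, -0.707]]
force: [0.6, 0.2, -1.8]
opening: 0.618
grasp_force: 29.9
```

Emit:
{"api": "step_arm", "payload": {
  "steps": [
    [0, 0, 0, 0, 0, 0, 1],
    [0, 0, 0, 0, 0, 0, 1],
    [0, 0, 0, 0, 0, 0, 1]
  ]
}}

```text
time_s: 29.0
position: [0.4546, -0.0924, 0.3304]
tcp_rot: [[0.003, 1.0, -0.003], [0.711, -0.0, 0.704], [0.704, -0.005, -0.711]]
force: [-1.6, 0.4, -1.9]
opening: 0.619
grasp_force: 29.9
```

Run:
```python
from h import *
p,R=st();print(p,R.round(3),read_state()["joint_positions"].round(1))
Rs=seatR();pre=np.array([.455,-.0856,.1458]);fin=np.array([.455,-.0305,.0892])
print(go(pre,Rs),go(fin,Rs,pre,Rs))
```

```text
[ 0.45457328 -0.09238468  0.33035693] [[ 0.003  1.    -0.003]
 [ 0.711 -0.     0.704]
 [ 0.704 -0.005 -0.711]] [-44.3  23.5  94.2  30.3  96.1 -50.3]
[-0.417  0.004  0.453 -0.004  0.006 -0.004] [-0.004  0.     0.263  0.     0.     0.   ]
```

Emit:
{"api": "step_arm", "payload": {
  "steps": [
    [-0.07, 0.004, 0.08, 0, 0, 0, 1],
    [-0.15, 0.004, 0.16, 0, 0, 0, 1],
    [-0.23, 0.004, 0.25, 0, 0, 0, 1],
    [-0.31, 0.004, 0.34, 0, 0, 0, 1],
    [-0.38, 0.004, 0.41, 0, 0, 0, 1],
    [-0.417, 0.004, 0.453, 0, 0, 0, 1],
    [-0.417, 0.004, 0.453, 0, 0, 0, 1],
    [-0.417, 0.004, 0.453, 0, 0, 0, 1]
  ]
}}

```text
time_s: 29.67
position: [0.4552, -0.0851, 0.1457]
tcp_rot: [[0.003, 1.0, -0.004], [0.709, 0.0, 0.705], [0.705, -0.005, -0.709]]
force: [0.3, 0.2, -0.6]
opening: 0.621
grasp_force: 29.9
```

Emit:
{"api": "step_arm", "payload": {
  "steps": [
    [-0.004, 0, 0.05, 0, 0, 0, 1],
    [-0.004, 0, 0.1, 0, 0, 0, 1],
    [-0.004, 0, 0.15, 0, 0, 0, 1],
    [-0.004, 0, 0.19, 0, 0, 0, 1],
    [-0.004, 0, 0.22, 0, 0, 0, 1],
    [-0.004, 0, 0.245, 0, 0, 0, 1],
    [-0.004, 0, 0.258, 0, 0, 0, 1],
    [-0.004, 0, 0.258, 0, 0, 0, 1]
  ]
}}

```text
time_s: 30.33
position: [0.4554, -0.0324, 0.0906]
tcp_rot: [[0.002, 1.0, -0.002], [0.709, -0.0, 0.705], [0.705, -0.003, -0.709]]
force: [-1.0, -1.9, 2.7]
opening: 0.619
grasp_force: 29.9
```

Emit:
{"api": "step_arm", "payload": {
  "steps": [
    [0, 0, 0, 0, 0, 0, 1],
    [0, 0, 0, 0, 0, 0, 1]
  ]
}}

```text
time_s: 30.5
position: [0.4554, -0.0326, 0.0905]
tcp_rot: [[0.003, 1.0, -0.001], [0.709, -0.001, 0.705], [0.705, -0.003, -0.709]]
force: [-0.2, -3.7, 5.3]
opening: 0.617
grasp_force: 29.9
```

Emit:
{"api": "step_arm", "payload": {
  "steps": [
    [-0.006, 0, 0.004, 0, 0, 0, 1],
    [-0.006, 0, 0.004, 0, 0, 0, -1],
    [-0.006, 0, 0.004, 0, 0, 0, -1],
    [-0.006, 0, 0.004, 0, 0, 0, -1],
    [-0.006, 0, 0.004, 0, 0, 0, -1],
    [-0.006, 0, 0.004, 0, 0, 0, -1],
    [-0.006, 0, 0.004, 0, 0, 0, -1],
    [-0.006, 0, 0.004, 0, 0, 0, -1]
  ]
}}

```text
time_s: 31.17
position: [0.4546, -0.0323, 0.0874]
tcp_rot: [[0.004, 1.0, -0.003], [0.709, -0.001, 0.705], [0.705, -0.005, -0.709]]
force: [0.9, -0.3, -0.4]
opening: 0.983
grasp_force: 0.0
```

Emit:
{"api": "step_arm", "payload": {
  "steps": [
    [0, 0, -0.1, 0, 0, 0, -1],
    [0, 0, -0.22, 0, 0, 0, -1],
    [0, 0, -0.34, 0, 0, 0, -1],
    [0, 0, -0.46, 0, 0, 0, -1],
    [0, 0, -0.46, 0, 0, 0, -1]
  ]
}}

```text
time_s: 31.58
position: [0.458, -0.1358, 0.1883]
tcp_rot: [[0.001, 1.0, 0.006], [0.715, -0.004, 0.699], [0.699, 0.004, -0.715]]
force: [0.6, -0.4, -0.5]
opening: 0.996
grasp_force: 0.0
```

Emit:
{"api": "step_arm", "payload": {
  "steps": [
    [0.1, 0, -0.02, 0, -0.15, 0, -1],
    [0.22, 0, -0.02, 0, -0.3, 0, -1],
    [0.34, 0, -0.02, 0, -0.45, 0, -1],
    [0.46, 0, -0.02, 0, -0.6, 0, -1],
    [0.56, 0, -0.02, 0, -0.75, 0, -1],
    [0.641, 0, -0.02, 0, -0.9, 0, -1],
    [0.641, 0, -0.02, 0, -1, 0, -1],
    [0.641, 0, -0.02, 0, -1, 0, -1]
  ]
}}

```text
time_s: 32.25
position: [0.455, 0.006, 0.3264]
tcp_rot: [[-0.007, 1.0, -0.002], [1.0, 0.007, -0.004], [-0.004, -0.002, -1.0]]
force: [-0.7, 0.5, -1.1]
opening: 1.001
grasp_force: 0.0
```

Emit:
{"api": "step_arm", "payload": {
  "steps": [
    [0.1, 0, 0.0, 0, -0.15, 0, -1],
    [0.2, 0, 0.05, 0, -0.3, 0, -1],
    [0.3, 0, 0.1, 0, -0.45, 0, -1],
    [0.4, 0, 0.15, 0, -0.6, 0, -1],
    [0.467, 0, 0.2, 0, -0.75, 0, -1],
    [0.467, 0, 0.233, 0, -0.9, 0, -1],
    [0.467, 0, 0.233, 0, -1, 0, -1],
    [0.467, 0, 0.233, 0, -1, 0, -1]
  ]
}}

```text
time_s: 32.92
position: [0.4538, 0.1429, 0.2502]
tcp_rot: [[-0.013, 1.0, -0.011], [0.702, 0.001, -0.712], [-0.712, -0.016, -0.702]]
force: [-0.5, -0.1, -1.0]
opening: 0.998
grasp_force: 0.0
```

Emit:
{"api": "step_arm", "payload": {
  "steps": [
    [0, 0, 0, 0, 0, 0, -1],
    [0, 0, 0, 0, 0, 0, -1],
    [0, 0, 0, 0, 0, 0, -1]
  ]
}}

```text
time_s: 33.17
position: [0.4558, 0.1409, 0.2555]
tcp_rot: [[-0.001, 1.0, -0.005], [0.707, -0.003, -0.708], [-0.708, -0.004, -0.707]]
force: [0.1, -0.1, -0.1]
opening: 1.003
grasp_force: 0.0
```

```bash
cat > cap.py <<'E'
from cans import *
import sys
c=wrist(sys.argv[1]);p,R=st();Rc=seatR(tilt=-45)
G,_=cans(c,gd=30,amin=150)
C=np.array([.455,-.002,.0805]);a=np.array([0,.7071,.7071])
f=288
print(p,R[:,2].round(3),"pred cap top",proj(c,C+.067*a).round(1),"cap mid",proj(c,C+.051*a).round(1))
for x in G:print("green",x[0].round(1),x[1],x[2].min(0),x[2].max(0))
print(go([.455,.0418,.1243],Rc))
E
python3 cap.py k1
python3 - <<'E'
from cans import *
c=dict(np.load("w7.npz"));G,_=cans(c,gd=30,amin=150)
C=np.array([.455,-.002,.0805]);a=np.array([0,.7071,.7071])
print("w7",proj(c,C+.067*a).round(1))
for x in G:print("green",x[0].round(1),x[1],x[2].min(0),x[2].max(0))
E
```

```text
[0.4558862  0.14096621 0.25580445] [-0.005 -0.708 -0.706] pred cap top [253.2 156. ] cap mid [253.3 153.2]
green [473.7 128.2] 3325 [437.  98.] [511. 157.]
green [248.6 156.9] 1650 [225. 133.] [271. 180.]
green [254.2 212.7] 388 [243. 202.] [265. 224.]
green [319.5 223.5] 165 [310. 212.] [326. 232.]
[ 0.077 -0.     0.544 -0.006  0.001  0.   ]
w7 [257.4 158.1]
green [262.5 167.6] 2068 [235. 138.] [291. 196.]
green [255.1 215.4] 314 [244. 206.] [266. 225.]
green [319.5 225.1] 161 [310. 214.] [324. 234.]
```

Run:
```python
from cans import *
C=np.array([.455,-.002,.0805]);a=np.array([0,.7071,.7071]);n=np.array([0,-.7071,.7071]);x=np.array([1,0,0])
o=[]
for f in("w7","k1"):
    c=dict(np.load(f+".npz"))
    print(f,[proj(c,C+.067*a+r).round(1).tolist() for r in(.023*x,-.023*x,.023*n,-.023*n)],[proj(c,C+.035*a+r).round(1).tolist() for r in(.023*x,-.023*x,.023*n,-.023*n)])
    o.append(cv2.resize(c["image"][100:240,180:350,::-1],None,fx=2.3,fy=2.3))
cv2.imwrite("pics/cmp.png",np.hstack(o))
c=dict(np.load("k1.npz"));im=c["image"]
for v in range(120,200,6):print(v,[tuple(int(q) for q in im[v,u]) for u in(215,232,248,264,280)])
```

```text
w7 [[279.3, 158.3], [235.4, 157.8], [257.0, 179.3], [257.7, 135.9]] [[277.0, 153.0], [237.0, 152.6], [256.7, 172.2], [257.3, 132.6]]
k1 [[275.4, 156.0], [231.1, 155.9], [253.2, 177.4], [253.3, 133.6]] [[273.4, 150.8], [233.2, 150.7], [253.3, 170.3], [253.3, 130.4]]
120 [(230, 218, 181), (123, 81, 45), (124, 82, 46), (133, 87, 47), (129, 85, 47)]
126 [(230, 218, 181), (124, 83, 48), (116, 82, 50), (155, 106, 62), (125, 84, 48)]
132 [(230, 218, 180), (166, 154, 127), (113, 121, 91), (174, 161, 133), (235, 160, 87)]
138 [(230, 218, 181), (173, 161, 133), (58, 117, 62), (153, 144, 116), (230, 212, 171)]
144 [(230, 218, 180), (61, 154, 74), (84, 221, 114), (66, 138, 71), (229, 217, 180)]
150 [(230, 218, 181), (57, 116, 61), (63, 118, 63), (69, 120, 66), (229, 218, 179)]
156 [(230, 219, 181), (76, 219, 108), (84, 223, 115), (94, 225, 121), (229, 218, 180)]
162 [(231, 219, 182), (72, 219, 108), (82, 224, 114), (91, 226, 120), (230, 219, 181)]
168 [(231, 220, 183), (68, 220, 107), (78, 224, 113), (88, 227, 119), (230, 219, 181)]
174 [(190, 144, 95), (231, 219, 183), (74, 224, 113), (175, 187, 140), (231, 219, 181)]
180 [(233, 183, 119), (231, 219, 183), (205, 198, 159), (231, 219, 182), (231, 219, 182)]
186 [(246, 211, 136), (232, 220, 183), (231, 220, 183), (231, 219, 182), (231, 220, 182)]
192 [(231, 219, 182), (231, 219, 182), (231, 220, 183), (231, 219, 182), (231, 219, 183)]
198 [(231, 219, 183), (231, 219, 182), (231, 220, 183), (232, 220, 183), (232, 220, 183)]
```

Emit:
{"api": "step_arm", "payload": {
  "steps": [
    [0.04, -0.01, 0.1, 0, 0, 0, -1],
    [0.077, -0.012, 0.2, 0, 0, 0, -1],
    [0.077, -0.012, 0.28, 0, 0, 0, -1],
    [0.077, -0.012, 0.36, 0, 0, 0, -1],
    [0.077, -0.012, 0.44, 0, 0, 0, -1],
    [0.077, -0.012, 0.5, 0, 0, 0, -1],
    [0.077, -0.012, 0.543, 0, 0, 0, -1],
    [0.077, -0.012, 0.543, 0, 0, 0, -1]
  ]
}}

```text
time_s: 33.88
position: [0.4505, 0.0406, 0.1233]
tcp_rot: [[-0.001, 1.0, -0.008], [0.705, -0.005, -0.709], [-0.709, -0.007, -0.705]]
force: [-0.4, 0.5, 1.1]
opening: 1.001
grasp_force: 0.0
```

Emit:
{"api": "step_arm", "payload": {
  "steps": [
    [0, 0, 0, 0, 0, 0, 1],
    [0, 0, 0, 0, 0, 0, 1],
    [0, 0, 0, 0, 0, 0, 1],
    [0, 0, 0, 0, 0, 0, 1],
    [0, 0, 0, 0, 0, 0, 1],
    [0, 0, 0, 0, 0, 0, 1],
    [0, 0, 0, 0, 0, 0, 1],
    [0, 0, 0, 0, 0, 0, 1]
  ]
}}

```text
time_s: 34.55
position: [0.4514, 0.0432, 0.1238]
tcp_rot: [[-0.003, 1.0, -0.003], [0.705, -0.0, -0.709], [-0.709, -0.005, -0.705]]
force: [0.1, 0.1, 1.3]
opening: 0.52
grasp_force: 29.6
```

```bash
cat > lane.py <<'E'
from h import *
import sys
V=np.array([.096,.9954,0]);CEN=np.array([.647,-.0186,0])
s=read_state();p,R=st();print(p,R[:,2].round(3),"open",s["opening"],"F",s["force"].round(1))
if len(sys.argv)>2:
    C=np.array([.455,-.002,.0805]);print("C in tool",(R.T@(C-p)).round(4))
t=CEN+float(sys.argv[1])*V;Ru=seatR(tilt=0,yaw=-5.5);t[2]=.31
p1=p+.105*(-R[:,2]);up=np.array([.50,t[1],.31]);
print("lift .35; to up",go(up,Ru,p1,R),"to slot",go(t,Ru,up,Ru),"slot now",go([*t[:2],.21],Ru))
E
python3 lane.py .032 1
```

```text
[0.4513883  0.04320653 0.12375701] [-0.003 -0.709 -0.705] open 0.5200197197978432 F [0.1 0.1 1.3]
C in tool [-0.0012  0.0038  0.0625]
lift .35; to up [-0.511  0.159 -0.017  0.043  1.003  0.118] to slot [0.048 0.498 0.    0.    0.    0.   ] slot now [-0.276  0.661 -0.134  0.043  1.003  0.118]
```

Emit:
{"api": "step_arm", "payload": {
  "steps": [
    [0, 0, -0.02, 0, 0, 0, 1],
    [0, 0, -0.06, 0, 0, 0, 1],
    [0, 0, -0.12, 0, 0, 0, 1],
    [0, 0, -0.19, 0, 0, 0, 1],
    [0, 0, -0.26, 0, 0, 0, 1],
    [0, 0, -0.32, 0, 0, 0, 1],
    [0, 0, -0.35, 0, 0, 0, 1],
    [0, 0, -0.35, 0, 0, 0, 1]
  ]
}}

```text
time_s: 35.22
position: [0.4526, 0.1196, 0.1991]
tcp_rot: [[-0.002, 1.0, 0.001], [0.707, 0.002, -0.707], [-0.707, -0.001, -0.707]]
force: [0.4, -0.9, -1.9]
opening: 0.519
grasp_force: 29.6
```

Emit:
{"api": "step_arm", "payload": {
  "steps": [
    [-0.08, 0.02, 0, 0.006, 0.15, 0.018, 1],
    [-0.16, 0.05, 0, 0.012, 0.3, 0.035, 1],
    [-0.25, 0.08, -0.01, 0.018, 0.45, 0.053, 1],
    [-0.34, 0.1, -0.01, 0.025, 0.6, 0.07, 1],
    [-0.43, 0.13, -0.017, 0.031, 0.75, 0.088, 1],
    [-0.511, 0.159, -0.017, 0.037, 0.9, 0.105, 1],
    [-0.511, 0.159, -0.017, 0.043, 1, 0.118, 1],
    [-0.511, 0.159, -0.017, 0.043, 1, 0.118, 1]
  ]
}}

```text
time_s: 35.88
position: [0.5002, 0.009, 0.3105]
tcp_rot: [[0.104, 0.995, 0.001], [0.995, -0.104, -0.002], [-0.002, 0.001, -1.0]]
force: [-0.7, -0.2, -2.3]
opening: 0.521
grasp_force: 29.6
```

Emit:
{"api": "step_arm", "payload": {
  "steps": [
    [0.01, 0.1, 0, 0, 0, 0, 1],
    [0.02, 0.2, 0, 0, 0, 0, 1],
    [0.03, 0.3, 0, 0, 0, 0, 1],
    [0.04, 0.4, 0, 0, 0, 0, 1],
    [0.048, 0.46, 0, 0, 0, 0, 1],
    [0.048, 0.498, 0, 0, 0, 0, 1],
    [0.048, 0.498, 0, 0, 0, 0, 1]
  ]
}}

```text
time_s: 36.47
position: [0.6505, 0.0139, 0.3066]
tcp_rot: [[0.095, 0.995, -0.005], [0.995, -0.095, -0.004], [-0.004, -0.004, -1.0]]
force: [0.3, -0.4, -1.8]
opening: 0.523
grasp_force: 29.6
```

Emit:
{"api": "step_arm", "payload": {
  "steps": [
    [0, 0, 0.08, 0, 0, 0, 1],
    [0, 0, 0.16, 0, 0, 0, 1],
    [0, 0, 0.24, 0, 0, 0, 1],
    [0, 0, 0.3, 0, 0, 0, 1],
    [0, 0, 0.333, 0, 0, 0, 1],
    [0, 0, 0.333, 0, 0, 0, 1],
    [0, 0, 0.333, 0, 0, 0, 1],
    [0, 0, 0.333, 0, 0, 0, 1]
  ]
}}

```text
time_s: 37.13
position: [0.6503, 0.0128, 0.2109]
tcp_rot: [[0.096, 0.995, 0.001], [0.995, -0.096, -0.003], [-0.003, 0.001, -1.0]]
force: [-0.2, -0.7, -1.4]
opening: 0.523
grasp_force: 29.6
```

```bash
python3 lane.py .032
```

```text
[0.65034215 0.01280925 0.210923  ] [ 0.001 -0.003 -1.   ] open 0.5227227360516308 F [-0.2 -0.7 -1.4]
lift .35; to up [-0.048 -0.498  0.019  0.002  0.004 -0.   ] to slot [0.048 0.498 0.    0.    0.    0.   ] slot now [ 0.001 -0.001  0.003  0.002  0.004 -0.   ]
```

Emit:
{"api": "step_arm", "payload": {
  "steps": [
    [0, 0, 0.04, 0, 0, 0, 1],
    [0, 0, 0.08, 0, 0, 0, 1],
    [0, 0, 0.12, 0, 0, 0, 1],
    [0, 0, 0.16, 0, 0, 0, 1],
    [0, 0, 0.19, 0, 0, 0, 1],
    [0, 0, 0.215, 0, 0, 0, 1],
    [0, 0, 0.225, 0, 0, 0, 1],
    [0, 0, 0.225, 0, 0, 0, 1]
  ]
}}

```text
time_s: 37.8
position: [0.6494, 0.0124, 0.1411]
tcp_rot: [[0.097, 0.995, -0.002], [0.995, -0.097, -0.002], [-0.002, -0.002, -1.0]]
force: [0.3, -0.2, -1.4]
opening: 0.528
grasp_force: 29.6
```

Emit:
{"api": "step_arm", "payload": {
  "steps": [
    [0, 0, 0.004, 0, 0, 0, 1],
    [0, 0, 0.004, 0, 0, 0, 1],
    [0, 0, 0.004, 0, 0, 0, 1]
  ]
}}

```text
time_s: 38.05
position: [0.6502, 0.0124, 0.1416]
tcp_rot: [[0.097, 0.995, 0.0], [0.995, -0.097, -0.002], [-0.002, 0.001, -1.0]]
force: [0.3, -0.1, -1.5]
opening: 0.525
grasp_force: 29.6
```

Not yet touching; lower a little more.

Emit:
{"api": "step_arm", "payload": {
  "steps": [
    [0, 0, 0.004, 0, 0, 0, 1],
    [0, 0, 0.008, 0, 0, 0, 1],
    [0, 0, 0.01, 0, 0, 0, 1],
    [0, 0, 0.01, 0, 0, 0, 1],
    [0, 0, 0.01, 0, 0, 0, 1]
  ]
}}

```text
time_s: 38.47
position: [0.6506, 0.0122, 0.1401]
tcp_rot: [[0.096, 0.995, 0.002], [0.995, -0.096, -0.003], [-0.003, 0.002, -1.0]]
force: [-0.6, 0.5, 5.8]
opening: 0.525
grasp_force: 29.4
```

Run:
```python
from h import *
p,R=st();p=p+[0,0,.18]
R1=lieR(57.7);p1=np.array([.53,-.2,.32]);p2=np.array([.418,-.394,.24]);p3=np.array([.418,-.394,.167])
print(go(p1,R1,p,R),go(p2,R1,p1,R1),go(p3,R1,p2,R1))
```

```text
[-0.743 -0.332  0.002  0.003  0.003  0.595] [-0.746  0.03   0.267  0.     0.     0.   ] [0.    0.    0.243 0.    0.    0.   ]
```

Emit:
{"api": "step_arm", "payload": {
  "steps": [
    [0, 0, -0.003, 0, 0, 0, -1],
    [0, 0, -0.003, 0, 0, 0, -1],
    [0, 0, -0.003, 0, 0, 0, -1],
    [0, 0, -0.003, 0, 0, 0, -1],
    [0, 0, -0.003, 0, 0, 0, -1],
    [0, 0, -0.003, 0, 0, 0, -1],
    [0, 0, -0.003, 0, 0, 0, -1]
  ]
}}

```text
time_s: 39.05
position: [0.6498, 0.0125, 0.1387]
tcp_rot: [[0.097, 0.995, -0.001], [0.995, -0.097, -0.002], [-0.002, -0.001, -1.0]]
force: [0.7, -0.3, -0.3]
opening: 0.951
grasp_force: 0.0
```

Emit:
{"api": "step_arm", "payload": {
  "steps": [
    [0, 0, -0.06, 0, 0, 0, -1],
    [0, 0, -0.18, 0, 0, 0, -1],
    [0, 0, -0.3, 0, 0, 0, -1],
    [0, 0, -0.42, 0, 0, 0, -1],
    [0, 0, -0.54, 0, 0, 0, -1],
    [0, 0, -0.6, 0, 0, 0, -1],
    [0, 0, -0.6, 0, 0, 0, -1]
  ]
}}

```text
time_s: 39.63
position: [0.6527, 0.0126, 0.3253]
tcp_rot: [[0.096, 0.995, 0.011], [0.995, -0.096, -0.004], [-0.003, 0.012, -1.0]]
force: [0.2, 0.1, 1.9]
opening: 1.001
grasp_force: 0.0
```

Emit:
{"api": "step_arm", "payload": {
  "steps": [
    [-0.12, -0.055, 0, 0, 0, 0.15, -1],
    [-0.24, -0.11, 0, 0, 0, 0.3, -1],
    [-0.36, -0.165, 0, 0, 0, 0.45, -1],
    [-0.48, -0.22, 0, 0, 0, 0.595, -1],
    [-0.6, -0.275, 0, 0, 0, 0.595, -1],
    [-0.743, -0.332, 0, 0, 0, 0.595, -1],
    [-0.743, -0.332, 0, 0, 0, 0.595, -1]
  ]
}}

```text
time_s: 40.22
position: [0.526, -0.2046, 0.3182]
tcp_rot: [[0.539, 0.842, -0.004], [0.842, -0.539, -0.004], [-0.006, -0.001, -1.0]]
force: [1.0, 0.1, 0.6]
opening: 0.999
grasp_force: 0.0
```

Emit:
{"api": "step_arm", "payload": {
  "steps": [
    [-0.12, 0.005, 0.04, 0, 0, 0, -1],
    [-0.25, 0.01, 0.08, 0, 0, 0, -1],
    [-0.38, 0.015, 0.13, 0, 0, 0, -1],
    [-0.51, 0.02, 0.18, 0, 0, 0, -1],
    [-0.63, 0.025, 0.23, 0, 0, 0, -1],
    [-0.746, 0.03, 0.267, 0, 0, 0, -1],
    [-0.746, 0.03, 0.267, 0, 0, 0, -1]
  ]
}}

```text
time_s: 40.8
position: [0.4135, -0.3977, 0.2363]
tcp_rot: [[0.539, 0.842, -0.005], [0.842, -0.539, -0.001], [-0.003, -0.004, -1.0]]
force: [1.0, 0.7, 0.8]
opening: 0.999
grasp_force: 0.0
```

Emit:
{"api": "step_arm", "payload": {
  "steps": [
    [0, 0, 0.12, 0, 0, 0, -1],
    [0, 0, 0.2, 0, 0, 0, -1],
    [0, 0, 0.243, 0, 0, 0, -1],
    [0, 0, 0.243, 0, 0, 0, -1],
    [0, 0, 0.243, 0, 0, 0, -1],
    [0, 0, 0.243, 0, 0, 0, -1]
  ]
}}

```text
time_s: 41.3
position: [0.4178, -0.3937, 0.1675]
tcp_rot: [[0.534, 0.845, 0.0], [0.845, -0.534, -0.003], [-0.003, 0.002, -1.0]]
force: [0.3, -0.1, 0.1]
opening: 0.997
grasp_force: 0.0
```

```bash
python3 look.py l2
python3 - <<'E'
from cans import *
t=capture("top");np.savez("t3.npz",**t)
for x in cans(t)[0]:print(x[0].round(1),x[1],hit(t,*x[0],.035).round(3),"z.14",hit(t,*x[0],.14).round(3))
E
```

```text
l2 [ 0.4178 -0.3937  0.1675] [ 0.534  0.845 -0.003]
 cap [452.9  67.7] 1906 tool [0.105  0.1672 0.1225]
 cap [255.8 111.7] 1883 tool [0.0691 0.0018 0.1224]
 left y [-0.0223 -0.0216 -0.0219 -0.0231 -0.0234]  right y [0.0229 0.0223 0.0226 0.022  0.0213]  x [ 0.028  0.017  0.006 -0.006 -0.017]
   edge v 130.5 146 tool x 0.0538
   edge v 142.5 30 tool x 0.0435
   edge v 145.5 23 tool x 0.0408
   edge v 235.5 54 tool x -0.0456
   edge v 239.5 35 tool x -0.0498
   edge v 253.5 42 tool x -0.065
   edge v 256.5 18 tool x -0.0683
[269.3 152.5] 147 [0.679 0.087 0.035] z.14 [0.647 0.088 0.14 ]
[293.3 151.9] 142 [ 0.683 -0.     0.035] z.14 [0.651 0.007 0.14 ]
[404.3 170.3] 64 [ 0.62  -0.4    0.035] z.14 [ 0.592 -0.364  0.14 ]
[ 64.2 375. ] 976 [-0.086  0.746  0.035] z.14 [-0.064  0.699  0.14 ]
```

Emit:
{"api": "step_arm", "payload": {
  "steps": [
    [0.007, 0, 0.1, 0, 0, 0, -1],
    [0.007, 0, 0.2, 0, 0, 0, -1],
    [0.007, 0, 0.29, 0, 0, 0, -1],
    [0.007, 0, 0.35, 0, 0, 0, -1],
    [0.007, 0, 0.382, 0, 0, 0, -1],
    [0.007, 0, 0.382, 0, 0, 0, -1],
    [0.007, 0, 0.382, 0, 0, 0, -1]
  ]
}}

```text
time_s: 41.98
position: [0.4187, -0.3927, 0.0531]
tcp_rot: [[0.534, 0.845, 0.0], [0.845, -0.534, -0.003], [-0.003, 0.002, -1.0]]
force: [0.3, -0.6, 1.0]
opening: 0.999
grasp_force: 0.0
```

Emit:
{"api": "step_arm", "payload": {
  "steps": [
    [0, 0, 0, 0, 0, 0, 1],
    [0, 0, 0, 0, 0, 0, 1],
    [0, 0, 0, 0, 0, 0, 1],
    [0, 0, 0, 0, 0, 0, 1],
    [0, 0, 0, 0, 0, 0, 1],
    [0, 0, 0, 0, 0, 0, 1],
    [0, 0, 0, 0, 0, 0, 1]
  ]
}}

```text
time_s: 42.57
position: [0.4187, -0.3927, 0.0529]
tcp_rot: [[0.535, 0.845, 0.0], [0.845, -0.535, -0.004], [-0.003, 0.002, -1.0]]
force: [-0.0, -0.4, 2.6]
opening: 0.616
grasp_force: 29.8
```

```bash
cat > seat.py <<'E'
from h import *
p,R=st();s=read_state();print(p,R.round(3).tolist(),s["opening"],s["joint_positions"].round(1))
up=p+np.array([0,0,.2]);p1=np.array([.454,-.094,.33]);Rv=seatR(tilt=0);Rs=seatR()
ph=(up+p1)/2;ang=np.degrees(np.arctan2(R[1,0],R[0,0]));mid=(ang+90)/2
print("to half",go(ph,lieR(mid),up,R),"to p1",go(p1,Rv,ph,lieR(mid)))
m=np.array([.016,0,p[2]-.027]);C=np.array([.455,-.002,.0805]);fin=C-Rs@m
print("fin",fin+Rs@np.array([.002,0,-.001]),"pre",fin+Rs@np.array([.003,0,-.08]))
E
python3 seat.py
```

```text
[ 0.41869383 -0.39266646  0.05290533] [[0.535, 0.845, 0.0], [0.845, -0.535, -0.004], [-0.003, 0.002, -1.0]] 0.6160545640939397 [-54.3  42.6  97.4  -0.2  39.8 -21.8]
to half [ 0.452 -0.216 -0.13   0.002  0.004 -0.359] to p1 [ 0.494 -0.082 -0.128  0.     0.    -0.359]
fin [ 0.455      -0.03092444  0.08962545] pre [ 0.455      -0.08607877  0.14619399]
```

Emit:
{"api": "step_arm", "payload": {
  "steps": [
    [0, 0, -0.05, 0, 0, 0, 1],
    [0, 0, -0.13, 0, 0, 0, 1],
    [0, 0, -0.24, 0, 0, 0, 1],
    [0, 0, -0.36, 0, 0, 0, 1],
    [0, 0, -0.48, 0, 0, 0, 1],
    [0, 0, -0.59, 0, 0, 0, 1],
    [0, 0, -0.667, 0, 0, 0, 1]
  ]
}}

```text
time_s: 43.15
position: [0.4186, -0.392, 0.2555]
tcp_rot: [[0.535, 0.845, 0.001], [0.845, -0.535, -0.005], [-0.003, 0.003, -1.0]]
force: [0.7, -0.9, -1.8]
opening: 0.622
grasp_force: 29.8
```

Emit:
{"api": "step_arm", "payload": {
  "steps": [
    [0.06, -0.03, -0.02, 0, 0, -0.05, 1],
    [0.14, -0.06, -0.04, 0, 0, -0.11, 1],
    [0.22, -0.1, -0.06, 0, 0, -0.18, 1],
    [0.3, -0.14, -0.08, 0, 0, -0.25, 1],
    [0.38, -0.18, -0.11, 0, 0, -0.31, 1],
    [0.452, -0.216, -0.13, 0, 0, -0.359, 1]
  ]
}}

```text
time_s: 43.65
position: [0.4351, -0.2395, 0.2905]
tcp_rot: [[0.275, 0.961, -0.003], [0.961, -0.275, 0.0], [-0.001, -0.003, -1.0]]
force: [-0.2, 0.0, -1.8]
opening: 0.62
grasp_force: 29.8
```

Emit:
{"api": "step_arm", "payload": {
  "steps": [
    [0.1, -0.02, -0.03, 0, 0, -0.07, 1],
    [0.2, -0.03, -0.05, 0, 0, -0.14, 1],
    [0.3, -0.05, -0.08, 0, 0, -0.22, 1],
    [0.39, -0.065, -0.1, 0, 0, -0.29, 1],
    [0.46, -0.08, -0.12, 0, 0, -0.359, 1],
    [0.494, -0.082, -0.128, 0, 0, -0.359, 1],
    [0.494, -0.082, -0.128, 0, 0, -0.359, 1]
  ]
}}

```text
time_s: 44.23
position: [0.4533, -0.0908, 0.329]
tcp_rot: [[-0.002, 1.0, -0.001], [1.0, 0.002, -0.001], [-0.001, -0.001, -1.0]]
force: [0.3, -0.2, -0.9]
opening: 0.619
grasp_force: 29.8
```

Emit:
{"api": "step_arm", "payload": {
  "steps": [
    [0, 0, 0, 0, 0.15, 0, 1],
    [0, 0, 0, 0, 0.3, 0, 1],
    [0, 0, 0, 0, 0.45, 0, 1],
    [0, 0, 0, 0, 0.6, 0, 1],
    [0, 0, 0, 0, 0.75, 0, 1],
    [0, 0, 0, 0, 0.9, 0, 1],
    [0, 0, 0, 0, 1, 0, 1],
    [0, 0, 0, 0, 1, 0, 1]
  ]
}}

```text
time_s: 44.9
position: [0.4534, -0.0966, 0.3261]
tcp_rot: [[0.008, 1.0, 0.0], [0.707, -0.006, 0.707], [0.707, -0.006, -0.707]]
force: [0.8, 0.4, -1.8]
opening: 0.616
grasp_force: 29.8
```

Emit:
{"api": "step_arm", "payload": {
  "steps": [
    [0, 0, 0, 0, 0, 0, 1],
    [0, 0, 0, 0, 0, 0, 1],
    [0, 0, 0, 0, 0, 0, 1],
    [0, 0, 0, 0, 0, 0, 1]
  ]
}}

```text
time_s: 45.23
position: [0.4537, -0.0925, 0.3298]
tcp_rot: [[-0.001, 1.0, -0.0], [0.71, 0.001, 0.704], [0.704, 0.0, -0.71]]
force: [-0.1, -0.0, -1.7]
opening: 0.618
grasp_force: 29.8
```

Run:
```python
from h import *
p,R=st();print(p,R.round(3),read_state()["joint_positions"].round(1))
Rs=seatR();pre=np.array([.455,-.0861,.1462]);fin=np.array([.455,-.0309,.0896])
print(go(pre,Rs),go(fin,Rs,pre,Rs))
```

```text
[ 0.45373586 -0.09253642  0.32980191] [[-0.001  1.    -0.   ]
 [ 0.71   0.001  0.704]
 [ 0.704  0.    -0.71 ]] [-44.5  23.5  94.5  30.3  95.9 -50.7]
[-0.416  0.004  0.45  -0.001  0.006  0.001] [-0.003  0.     0.264  0.     0.     0.   ]
```

Emit:
{"api": "step_arm", "payload": {
  "steps": [
    [-0.07, 0.004, 0.08, 0, 0, 0, 1],
    [-0.15, 0.004, 0.16, 0, 0, 0, 1],
    [-0.23, 0.004, 0.25, 0, 0, 0, 1],
    [-0.31, 0.004, 0.34, 0, 0, 0, 1],
    [-0.38, 0.004, 0.41, 0, 0, 0, 1],
    [-0.416, 0.004, 0.45, 0, 0, 0, 1],
    [-0.416, 0.004, 0.45, 0, 0, 0, 1],
    [-0.416, 0.004, 0.45, 0, 0, 0, 1]
  ]
}}

```text
time_s: 45.9
position: [0.4551, -0.0858, 0.1458]
tcp_rot: [[0.0, 1.0, -0.001], [0.708, 0.001, 0.706], [0.706, -0.001, -0.708]]
force: [0.7, 0.0, -1.1]
opening: 0.619
grasp_force: 29.8
```

Emit:
{"api": "step_arm", "payload": {
  "steps": [
    [-0.004, 0, 0.05, 0, 0, 0, 1],
    [-0.004, 0, 0.1, 0, 0, 0, 1],
    [-0.004, 0, 0.15, 0, 0, 0, 1],
    [-0.004, 0, 0.19, 0, 0, 0, 1],
    [-0.004, 0, 0.22, 0, 0, 0, 1],
    [-0.004, 0, 0.245, 0, 0, 0, 1],
    [-0.004, 0, 0.258, 0, 0, 0, 1],
    [-0.004, 0, 0.258, 0, 0, 0, 1]
  ]
}}

```text
time_s: 46.57
position: [0.4556, -0.033, 0.0908]
tcp_rot: [[-0.001, 1.0, 0.001], [0.709, 0.0, 0.705], [0.705, 0.002, -0.709]]
force: [-0.7, -2.9, 3.1]
opening: 0.613
grasp_force: 29.8
```

Emit:
{"api": "step_arm", "payload": {
  "steps": [
    [0, 0, 0, 0, 0, 0, 1],
    [0, 0, 0, 0, 0, 0, 1]
  ]
}}

```text
time_s: 46.73
position: [0.4555, -0.0332, 0.0908]
tcp_rot: [[-0.001, 1.0, 0.001], [0.709, -0.001, 0.705], [0.705, 0.001, -0.709]]
force: [-1.0, -3.2, 5.5]
opening: 0.623
grasp_force: 29.8
```

Same contact as before; release and go round to the cap.

Emit:
{"api": "step_arm", "payload": {
  "steps": [
    [-0.006, 0, 0.004, 0, 0, 0, 1],
    [-0.006, 0, 0.004, 0, 0, 0, -1],
    [-0.006, 0, 0.004, 0, 0, 0, -1],
    [-0.006, 0, 0.004, 0, 0, 0, -1],
    [-0.006, 0, 0.004, 0, 0, 0, -1],
    [-0.006, 0, 0.004, 0, 0, 0, -1],
    [-0.006, 0, 0.004, 0, 0, 0, -1],
    [-0.006, 0, 0.004, 0, 0, 0, -1]
  ]
}}

```text
time_s: 47.4
position: [0.4547, -0.0328, 0.0876]
tcp_rot: [[0.001, 1.0, -0.001], [0.709, 0.0, 0.706], [0.706, -0.001, -0.709]]
force: [0.1, -0.5, -1.4]
opening: 0.98
grasp_force: 0.0
```

Emit:
{"api": "step_arm", "payload": {
  "steps": [
    [0, 0, -0.1, 0, 0, 0, -1],
    [0, 0, -0.22, 0, 0, 0, -1],
    [0, 0, -0.34, 0, 0, 0, -1],
    [0, 0, -0.46, 0, 0, 0, -1],
    [0, 0, -0.46, 0, 0, 0, -1]
  ]
}}

```text
time_s: 47.82
position: [0.4577, -0.1363, 0.1884]
tcp_rot: [[-0.003, 1.0, 0.008], [0.715, -0.004, 0.699], [0.699, 0.008, -0.715]]
force: [0.9, -0.2, -1.1]
opening: 1.002
grasp_force: 0.0
```

Emit:
{"api": "step_arm", "payload": {
  "steps": [
    [0.1, 0, -0.02, 0, -0.15, 0, -1],
    [0.22, 0, -0.02, 0, -0.3, 0, -1],
    [0.34, 0, -0.02, 0, -0.45, 0, -1],
    [0.46, 0, -0.02, 0, -0.6, 0, -1],
    [0.56, 0, -0.02, 0, -0.75, 0, -1],
    [0.641, 0, -0.02, 0, -0.9, 0, -1],
    [0.641, 0, -0.02, 0, -1, 0, -1],
    [0.641, 0, -0.02, 0, -1, 0, -1]
  ]
}}

```text
time_s: 48.48
position: [0.4542, 0.0054, 0.3266]
tcp_rot: [[-0.007, 1.0, 0.002], [1.0, 0.007, -0.004], [-0.004, 0.002, -1.0]]
force: [-0.3, -0.1, -0.4]
opening: 0.999
grasp_force: 0.0
```

Emit:
{"api": "step_arm", "payload": {
  "steps": [
    [0.1, 0, 0.0, 0, -0.15, 0, -1],
    [0.2, 0, 0.05, 0, -0.3, 0, -1],
    [0.3, 0, 0.1, 0, -0.45, 0, -1],
    [0.4, 0, 0.15, 0, -0.6, 0, -1],
    [0.467, 0, 0.2, 0, -0.75, 0, -1],
    [0.467, 0, 0.233, 0, -0.9, 0, -1],
    [0.467, 0, 0.233, 0, -1, 0, -1],
    [0.467, 0, 0.233, 0, -1, 0, -1]
  ]
}}

```text
time_s: 49.15
position: [0.4532, 0.1423, 0.2505]
tcp_rot: [[-0.01, 1.0, -0.007], [0.703, 0.002, -0.711], [-0.711, -0.012, -0.703]]
force: [0.5, 0.3, 0.8]
opening: 1.0
grasp_force: 0.0
```

Emit:
{"api": "step_arm", "payload": {
  "steps": [
    [0, 0, 0, 0, 0, 0, -1],
    [0, 0, 0, 0, 0, 0, -1],
    [0, 0, 0, 0, 0, 0, -1]
  ]
}}

```text
time_s: 49.4
position: [0.4552, 0.1403, 0.2558]
tcp_rot: [[0.002, 1.0, -0.002], [0.707, -0.003, -0.707], [-0.707, -0.0, -0.707]]
force: [-0.1, -0.5, 0.7]
opening: 1.003
grasp_force: 0.0
```

```bash
python3 cap.py k2
```

```text
[0.45524361 0.14039822 0.25608909] [-0.002 -0.707 -0.707] pred cap top [253.3 155.5] cap mid [253.3 152.8]
green [473.7 126.9] 3320 [437.  97.] [511. 156.]
green [253.5 160.4] 1664 [231. 136.] [276. 184.]
green [431.1 173.6] 1596 [408. 152.] [455. 195.]
green [319.5 223.2] 170 [311. 213.] [326. 232.]
[ 0.078 -0.     0.543 -0.002  0.001 -0.003]
```

Emit:
{"api": "step_arm", "payload": {
  "steps": [
    [0.04, 0, 0.1, 0, 0, 0, -1],
    [0.075, 0, 0.2, 0, 0, 0, -1],
    [0.075, 0, 0.28, 0, 0, 0, -1],
    [0.075, 0, 0.36, 0, 0, 0, -1],
    [0.075, 0, 0.44, 0, 0, 0, -1],
    [0.075, 0, 0.5, 0, 0, 0, -1],
    [0.075, 0, 0.543, 0, 0, 0, -1],
    [0.075, 0, 0.543, 0, 0, 0, -1]
  ]
}}

```text
time_s: 50.12
position: [0.454, 0.0397, 0.1239]
tcp_rot: [[0.001, 1.0, -0.005], [0.706, -0.005, -0.709], [-0.709, -0.003, -0.706]]
force: [0.4, -0.3, 0.0]
opening: 0.999
grasp_force: 0.0
```

Emit:
{"api": "step_arm", "payload": {
  "steps": [
    [0, 0, 0, 0, 0, 0, 1],
    [0, 0, 0, 0, 0, 0, 1],
    [0, 0, 0, 0, 0, 0, 1],
    [0, 0, 0, 0, 0, 0, 1],
    [0, 0, 0, 0, 0, 0, 1],
    [0, 0, 0, 0, 0, 0, 1],
    [0, 0, 0, 0, 0, 0, 1],
    [0, 0, 0, 0, 0, 0, 1]
  ]
}}

```text
time_s: 50.78
position: [0.455, 0.0423, 0.1244]
tcp_rot: [[-0.001, 1.0, 0.0], [0.706, 0.001, -0.709], [-0.709, -0.0, -0.706]]
force: [-0.7, 0.8, 1.4]
opening: 0.519
grasp_force: 30.0
```

```bash
python3 lane.py -.041 1
python3 - <<'E'
from h import *
# bottle positions: dark caps in top image, z=.16
for f in("top0","t3"):
    c=dict(np.load(f"{f}.npz"));im=c["image"].astype(int)
    K=(((im.max(2)<75))&(im.max(2)-im.min(2)<30)).astype(np.uint8)
    n,l,s,ce=cv2.connectedComponentsWithStats(K)
    V=np.array([.096,.9954,0]);U=np.array([.9954,-.096,0]);CEN=np.array([.647,-.0186,0])
    for i in range(1,n):
        P=hit(c,*ce[i],.16);
        if s[i,4]>12 and .55<P[0]<.75 and abs(P[1])<.3:print(f,ce[i].round(1),s[i,4],P.round(3),"lane",((P-CEN)@U).round(3),((P-CEN)@V).round(3))
E
```

```text
[0.45500872 0.04234489 0.12443798] [ 0.    -0.709 -0.706] open 0.5192106765294341 F [-0.7  0.8  1.4]
C in tool [-0.0001 -0.      0.0624]
lift .35; to up [-0.678  0.15   0.154  0.048  1.002  0.117] to slot [0.046 0.475 0.    0.    0.    0.   ] slot now [-0.442  0.627  0.039  0.048  1.002  0.117]
top0 [330.3 131.7] 15 [ 0.718 -0.116  0.16 ] lane 0.08 -0.09
top0 [247.7 147. ] 20 [0.66  0.161 0.16 ] lane -0.005 0.18
top0 [332.8 157.4] 23 [ 0.628 -0.123  0.16 ] lane -0.009 -0.105
t3 [332.5 157.1] 15 [ 0.629 -0.122  0.16 ] lane -0.008 -0.105
```

Emit:
{"api": "step_arm", "payload": {
  "steps": [
    [0, 0, -0.02, 0, 0, 0, 1],
    [0, 0, -0.06, 0, 0, 0, 1],
    [0, 0, -0.12, 0, 0, 0, 1],
    [0, 0, -0.19, 0, 0, 0, 1],
    [0, 0, -0.26, 0, 0, 0, 1],
    [0, 0, -0.32, 0, 0, 0, 1],
    [0, 0, -0.35, 0, 0, 0, 1],
    [0, 0, -0.35, 0, 0, 0, 1]
  ]
}}

```text
time_s: 51.45
position: [0.4559, 0.1186, 0.1998]
tcp_rot: [[0.001, 1.0, 0.004], [0.707, 0.002, -0.707], [-0.707, 0.003, -0.707]]
force: [0.5, 0.2, -1.7]
opening: 0.522
grasp_force: 30.0
```

Emit:
{"api": "step_arm", "payload": {
  "steps": [
    [-0.1, 0.02, 0, 0.007, 0.15, 0.018, 1],
    [-0.2, 0.05, 0.02, 0.014, 0.3, 0.035, 1],
    [-0.31, 0.08, 0.05, 0.021, 0.45, 0.053, 1],
    [-0.42, 0.1, 0.08, 0.028, 0.6, 0.07, 1],
    [-0.53, 0.13, 0.11, 0.035, 0.75, 0.088, 1],
    [-0.62, 0.15, 0.14, 0.042, 0.9, 0.105, 1],
    [-0.678, 0.15, 0.154, 0.048, 1, 0.117, 1],
    [-0.678, 0.15, 0.154, 0.048, 1, 0.117, 1]
  ]
}}

```text
time_s: 52.12
position: [0.5012, -0.0667, 0.3118]
tcp_rot: [[0.106, 0.994, 0.004], [0.994, -0.106, -0.004], [-0.003, 0.005, -1.0]]
force: [0.9, 0.0, -1.6]
opening: 0.521
grasp_force: 30.0
```

Emit:
{"api": "step_arm", "payload": {
  "steps": [
    [0.01, 0.1, 0, 0, 0, 0, 1],
    [0.02, 0.2, 0, 0, 0, 0, 1],
    [0.03, 0.3, 0, 0, 0, 0, 1],
    [0.04, 0.38, 0, 0, 0, 0, 1],
    [0.05, 0.44, 0, 0, 0, 0, 1],
    [0.059, 0.475, 0, 0, 0, 0, 1],
    [0.059, 0.475, 0, 0, 0, 0, 1]
  ]
}}

```text
time_s: 52.7
position: [0.6443, -0.0552, 0.3075]
tcp_rot: [[0.096, 0.995, -0.003], [0.995, -0.096, -0.002], [-0.002, -0.003, -1.0]]
force: [-0.5, -0.2, -1.0]
opening: 0.517
grasp_force: 30.0
```

Emit:
{"api": "step_arm", "payload": {
  "steps": [
    [0, 0, 0.08, 0, 0, 0, 1],
    [0, 0, 0.16, 0, 0, 0, 1],
    [0, 0, 0.22, 0, 0, 0, 1],
    [0, 0, 0.26, 0, 0, 0, 1],
    [0, 0, 0.26, 0, 0, 0, 1],
    [0, 0, 0.26, 0, 0, 0, 1],
    [0, 0, 0.26, 0, 0, 0, 1],
    [0, 0, 0.26, 0, 0, 0, 1]
  ]
}}

```text
time_s: 53.37
position: [0.6443, -0.0563, 0.2335]
tcp_rot: [[0.097, 0.995, 0.003], [0.995, -0.097, -0.003], [-0.002, 0.003, -1.0]]
force: [0.5, -1.2, -1.2]
opening: 0.52
grasp_force: 30.0
```

```bash
python3 lane.py -.037
```

```text
[ 0.64425376 -0.05627104  0.23350607] [ 0.003 -0.003 -1.   ] open 0.5199264813007628 F [ 0.5 -1.2 -1.2]
lift .35; to up [-0.044 -0.478  0.094  0.004  0.003 -0.001] to slot [0.046 0.476 0.    0.    0.    0.   ] slot now [ 0.003 -0.003  0.078  0.004  0.003 -0.001]
```

Emit:
{"api": "step_arm", "payload": {
  "steps": [
    [0.003, -0.003, 0.05, 0, 0, 0, 1],
    [0.003, -0.003, 0.1, 0, 0, 0, 1],
    [0.003, -0.003, 0.16, 0, 0, 0, 1],
    [0.003, -0.003, 0.21, 0, 0, 0, 1],
    [0.003, -0.003, 0.25, 0, 0, 0, 1],
    [0.003, -0.003, 0.285, 0, 0, 0, 1],
    [0.003, -0.003, 0.304, 0, 0, 0, 1],
    [0.003, -0.003, 0.304, 0, 0, 0, 1]
  ]
}}

```text
time_s: 54.03
position: [0.6431, -0.055, 0.1415]
tcp_rot: [[0.097, 0.995, 0.001], [0.995, -0.097, -0.002], [-0.001, 0.001, -1.0]]
force: [-1.2, -0.2, -0.4]
opening: 0.519
grasp_force: 30.0
```

Emit:
{"api": "step_arm", "payload": {
  "steps": [
    [0, 0, 0.004, 0, 0, 0, 1],
    [0, 0, 0.008, 0, 0, 0, 1],
    [0, 0, 0.01, 0, 0, 0, 1],
    [0, 0, 0.01, 0, 0, 0, 1],
    [0, 0, 0.01, 0, 0, 0, 1]
  ]
}}

```text
time_s: 54.45
position: [0.6434, -0.0548, 0.1413]
tcp_rot: [[0.097, 0.995, 0.002], [0.995, -0.097, -0.002], [-0.001, 0.002, -1.0]]
force: [-3.3, 2.3, 13.0]
opening: 0.517
grasp_force: 30.0
```

Run:
```python
from h import *
p,R=st();p=p+[0,0,.18]
g=np.array([.558,-.361,.167])
P=[np.array([.61,-.16,.32]),np.array([.57,-.28,.30]),g];A=[lieR(45),lieR(5),lieR(-33.5)]
for q,r in zip(P,A):
    print(go(q,r,p,R));p,R=q,r
```

```text
[-0.36  -0.077  0.005  0.003  0.001  0.877]
[-0.377  0.189  0.067  0.     0.     0.889]
[-0.063  0.265  0.443  0.     0.     0.856]
```

Emit:
{"api": "step_arm", "payload": {
  "steps": [
    [0, 0, -0.003, 0, 0, 0, -1],
    [0, 0, -0.003, 0, 0, 0, -1],
    [0, 0, -0.003, 0, 0, 0, -1],
    [0, 0, -0.003, 0, 0, 0, -1],
    [0, 0, -0.003, 0, 0, 0, -1],
    [0, 0, -0.003, 0, 0, 0, -1],
    [0, 0, -0.003, 0, 0, 0, -1]
  ]
}}

```text
time_s: 55.03
position: [0.6426, -0.0553, 0.1382]
tcp_rot: [[0.097, 0.995, -0.001], [0.995, -0.097, -0.002], [-0.002, -0.001, -1.0]]
force: [-0.6, -0.0, 0.6]
opening: 0.952
grasp_force: 0.0
```

Emit:
{"api": "step_arm", "payload": {
  "steps": [
    [0, 0, -0.06, 0, 0, 0, -1],
    [0, 0, -0.18, 0, 0, 0, -1],
    [0, 0, -0.3, 0, 0, 0, -1],
    [0, 0, -0.42, 0, 0, 0, -1],
    [0, 0, -0.54, 0, 0, 0, -1],
    [0, 0, -0.6, 0, 0, 0, -1],
    [0, 0, -0.6, 0, 0, 0, -1]
  ]
}}

```text
time_s: 55.62
position: [0.6454, -0.0555, 0.3247]
tcp_rot: [[0.097, 0.995, 0.011], [0.995, -0.097, -0.005], [-0.004, 0.012, -1.0]]
force: [-0.2, 0.3, 0.5]
opening: 1.002
grasp_force: 0.0
```

Emit:
{"api": "step_arm", "payload": {
  "steps": [
    [-0.06, -0.01, 0, 0, 0, 0.15, -1],
    [-0.12, -0.03, 0, 0, 0, 0.3, -1],
    [-0.18, -0.04, 0, 0, 0, 0.45, -1],
    [-0.24, -0.05, 0, 0, 0, 0.6, -1],
    [-0.3, -0.065, 0, 0, 0, 0.75, -1],
    [-0.36, -0.077, 0, 0, 0, 0.877, -1],
    [-0.36, -0.077, 0, 0, 0, 0.877, -1]
  ]
}}

```text
time_s: 56.2
position: [0.6079, -0.1632, 0.317]
tcp_rot: [[0.711, 0.703, -0.003], [0.703, -0.711, -0.002], [-0.004, -0.001, -1.0]]
force: [0.0, -0.4, -0.5]
opening: 0.996
grasp_force: 0.0
```

Emit:
{"api": "step_arm", "payload": {
  "steps": [
    [-0.06, 0.03, 0.01, 0, 0, 0.15, -1],
    [-0.12, 0.06, 0.02, 0, 0, 0.3, -1],
    [-0.18, 0.09, 0.03, 0, 0, 0.45, -1],
    [-0.25, 0.12, 0.04, 0, 0, 0.6, -1],
    [-0.31, 0.16, 0.055, 0, 0, 0.75, -1],
    [-0.377, 0.189, 0.067, 0, 0, 0.889, -1],
    [-0.377, 0.189, 0.067, 0, 0, 0.889, -1]
  ]
}}

```text
time_s: 56.78
position: [0.5677, -0.283, 0.2966]
tcp_rot: [[0.997, 0.082, -0.004], [0.082, -0.997, -0.001], [-0.004, 0.001, -1.0]]
force: [-0.5, -0.4, -0.5]
opening: 1.002
grasp_force: 0.0
```

Emit:
{"api": "step_arm", "payload": {
  "steps": [
    [-0.01, 0.05, 0.08, 0, 0, 0.15, -1],
    [-0.02, 0.1, 0.16, 0, 0, 0.3, -1],
    [-0.03, 0.15, 0.24, 0, 0, 0.45, -1],
    [-0.04, 0.2, 0.31, 0, 0, 0.6, -1],
    [-0.05, 0.24, 0.38, 0, 0, 0.75, -1],
    [-0.063, 0.265, 0.443, 0, 0, 0.856, -1],
    [-0.063, 0.265, 0.443, 0, 0, 0.856, -1],
    [-0.063, 0.265, 0.443, 0, 0, 0.856, -1]
  ]
}}

```text
time_s: 57.45
position: [0.5568, -0.3598, 0.1644]
tcp_rot: [[0.836, -0.549, -0.003], [-0.549, -0.836, 0.002], [-0.004, 0.0, -1.0]]
force: [0.1, -0.1, 0.4]
opening: 0.997
grasp_force: 0.0
```

Emit:
{"api": "step_arm", "payload": {
  "steps": [
    [0, 0, 0, 0, 0, 0, -1],
    [0, 0, 0, 0, 0, 0, -1],
    [0, 0, 0, 0, 0, 0, -1]
  ]
}}

```text
time_s: 57.7
position: [0.5585, -0.3609, 0.1678]
tcp_rot: [[0.835, -0.551, 0.002], [-0.551, -0.835, -0.003], [0.004, 0.002, -1.0]]
force: [0.3, -0.3, 0.3]
opening: 0.998
grasp_force: 0.0
```

```bash
python3 look.py l3; python3 -c "
from h import *
print(read_state()['joint_positions'].round(1))"
```

```text
l3 [ 0.5585 -0.3609  0.1678] [ 0.835 -0.551  0.004]
 cap [251.3 113.5] 1832 tool [ 0.0663 -0.0014  0.1231]
 left y [-0.0039 -0.0039 -0.0031 -0.0252 -0.0255]  right y [ 0.0228  0.0221 -0.0003  0.0199  0.0202]  x [ 0.025  0.014  0.003 -0.009 -0.021]
   edge v 132.5 131 tool x 0.0508
   edge v 139.5 46 tool x 0.0448
   edge v 144.5 25 tool x 0.0405
   edge v 186.5 68 tool x 0.0022
   edge v 237.5 23 tool x -0.0489
   edge v 253.5 139 tool x -0.0661
[-42.5  38.3  80.2  -0.1  61.3  81. ]
```

Emit:
{"api": "step_arm", "payload": {
  "steps": [
    [0, -0.005, 0.1, 0, 0, 0, -1],
    [0, -0.005, 0.2, 0, 0, 0, -1],
    [0, -0.005, 0.29, 0, 0, 0, -1],
    [0, -0.005, 0.35, 0, 0, 0, -1],
    [0, -0.005, 0.382, 0, 0, 0, -1],
    [0, -0.005, 0.382, 0, 0, 0, -1],
    [0, -0.005, 0.382, 0, 0, 0, -1]
  ]
}}

```text
time_s: 58.33
position: [0.5587, -0.3604, 0.0521]
tcp_rot: [[0.834, -0.552, 0.0], [-0.552, -0.834, -0.002], [0.002, 0.002, -1.0]]
force: [-0.3, -0.4, 0.2]
opening: 0.998
grasp_force: 0.0
```

Emit:
{"api": "step_arm", "payload": {
  "steps": [
    [0, 0, 0, 0, 0, 0, 1],
    [0, 0, 0, 0, 0, 0, 1],
    [0, 0, 0, 0, 0, 0, 1],
    [0, 0, 0, 0, 0, 0, 1],
    [0, 0, 0, 0, 0, 0, 1],
    [0, 0, 0, 0, 0, 0, 1],
    [0, 0, 0, 0, 0, 0, 1]
  ]
}}

```text
time_s: 58.92
position: [0.5584, -0.3602, 0.0519]
tcp_rot: [[0.833, -0.553, 0.0], [-0.553, -0.833, -0.002], [0.001, 0.001, -1.0]]
force: [0.8, 0.9, 2.4]
opening: 0.614
grasp_force: 30.0
```

```bash
python3 seat.py
python3 - <<'E'
from h import *
p,R=st();p=p+[0,0,.2]
P=[np.array([.52,-.27,.30]),np.array([.48,-.18,.32]),np.array([.454,-.094,.33])];A=[lieR(8),lieR(50),lieR(90)]
for q,r in zip(P,A):
    print(go(q,r,p,R));p,R=q,r
E
```

```text
[ 0.55837969 -0.36016732  0.05194192] [[0.833, -0.553, 0.0], [-0.553, -0.833, -0.002], [0.001, 0.001, -1.0]] 0.6143846862700145 [-42.4  47.2  83.4  -0.1  49.4  81.2]
to half [-0.39  -0.273 -0.131  0.002 -0.    -1.373] to p1 [ 0.056 -0.473 -0.13   0.     0.    -1.373]
fin [ 0.455      -0.0302432   0.08894421] pre [ 0.455      -0.08539753  0.14551275]
[-0.273 -0.18  -0.161  0.002 -0.001 -0.924]
[-0.09  -0.316 -0.067  0.     0.    -0.933]
[ 0.164 -0.251 -0.033  0.     0.    -0.889]
```

Emit:
{"api": "step_arm", "payload": {
  "steps": [
    [0, 0, -0.05, 0, 0, 0, 1],
    [0, 0, -0.13, 0, 0, 0, 1],
    [0, 0, -0.24, 0, 0, 0, 1],
    [0, 0, -0.36, 0, 0, 0, 1],
    [0, 0, -0.48, 0, 0, 0, 1],
    [0, 0, -0.59, 0, 0, 0, 1],
    [0, 0, -0.667, 0, 0, 0, 1]
  ]
}}

```text
time_s: 59.5
position: [0.5586, -0.3603, 0.2546]
tcp_rot: [[0.834, -0.553, 0.002], [-0.553, -0.834, -0.004], [0.004, 0.002, -1.0]]
force: [0.4, -0.9, -2.2]
opening: 0.621
grasp_force: 30.0
```

Emit:
{"api": "step_arm", "payload": {
  "steps": [
    [-0.04, -0.03, -0.02, 0, 0, -0.14, 1],
    [-0.08, -0.06, -0.05, 0, 0, -0.28, 1],
    [-0.13, -0.09, -0.08, 0, 0, -0.42, 1],
    [-0.18, -0.12, -0.11, 0, 0, -0.57, 1],
    [-0.23, -0.15, -0.14, 0, 0, -0.72, 1],
    [-0.26, -0.17, -0.16, 0, 0, -0.86, 1],
    [-0.273, -0.18, -0.161, 0, 0, -0.924, 1],
    [-0.273, -0.18, -0.161, 0, 0, -0.924, 1]
  ]
}}

```text
time_s: 60.17
position: [0.5188, -0.2679, 0.2996]
tcp_rot: [[0.99, 0.142, -0.002], [0.142, -0.99, -0.0], [-0.002, 0.0, -1.0]]
force: [-0.0, 0.6, -2.6]
opening: 0.617
grasp_force: 30.0
```

Emit:
{"api": "step_arm", "payload": {
  "steps": [
    [-0.01, -0.05, -0.01, 0, 0, -0.14, 1],
    [-0.03, -0.1, -0.02, 0, 0, -0.28, 1],
    [-0.04, -0.15, -0.03, 0, 0, -0.42, 1],
    [-0.06, -0.2, -0.04, 0, 0, -0.57, 1],
    [-0.07, -0.25, -0.05, 0, 0, -0.72, 1],
    [-0.09, -0.3, -0.067, 0, 0, -0.86, 1],
    [-0.09, -0.316, -0.067, 0, 0, -0.933, 1],
    [-0.09, -0.316, -0.067, 0, 0, -0.933, 1]
  ]
}}

```text
time_s: 60.83
position: [0.4791, -0.1784, 0.3193]
tcp_rot: [[0.642, 0.767, -0.002], [0.767, -0.642, -0.001], [-0.002, -0.001, -1.0]]
force: [-0.5, -0.9, -2.5]
opening: 0.617
grasp_force: 30.0
```

Emit:
{"api": "step_arm", "payload": {
  "steps": [
    [0.02, -0.04, 0, 0, 0, -0.14, 1],
    [0.05, -0.08, -0.01, 0, 0, -0.28, 1],
    [0.08, -0.12, -0.02, 0, 0, -0.42, 1],
    [0.11, -0.16, -0.02, 0, 0, -0.57, 1],
    [0.14, -0.2, -0.03, 0, 0, -0.72, 1],
    [0.16, -0.24, -0.033, 0, 0, -0.86, 1],
    [0.164, -0.251, -0.033, 0, 0, -0.889, 1],
    [0.164, -0.251, -0.033, 0, 0, -0.889, 1]
  ]
}}

```text
time_s: 61.5
position: [0.4535, -0.0933, 0.3291]
tcp_rot: [[0.002, 1.0, -0.001], [1.0, -0.002, -0.002], [-0.002, -0.001, -1.0]]
force: [1.2, -0.3, -2.3]
opening: 0.619
grasp_force: 30.0
```

Emit:
{"api": "step_arm", "payload": {
  "steps": [
    [0, 0, 0, 0, 0.15, 0, 1],
    [0, 0, 0, 0, 0.3, 0, 1],
    [0, 0, 0, 0, 0.45, 0, 1],
    [0, 0, 0, 0, 0.6, 0, 1],
    [0, 0, 0, 0, 0.75, 0, 1],
    [0, 0, 0, 0, 0.9, 0, 1],
    [0, 0, 0, 0, 1, 0, 1],
    [0, 0, 0, 0, 1, 0, 1]
  ]
}}

```text
time_s: 62.17
position: [0.4543, -0.0976, 0.3266]
tcp_rot: [[0.009, 1.0, 0.001], [0.708, -0.007, 0.706], [0.706, -0.005, -0.708]]
force: [0.5, 0.1, -3.2]
opening: 0.62
grasp_force: 30.0
```

Emit:
{"api": "step_arm", "payload": {
  "steps": [
    [0, 0, 0, 0, 0, 0, 1],
    [0, 0, 0, 0, 0, 0, 1],
    [0, 0, 0, 0, 0, 0, 1],
    [0, 0, 0, 0, 0, 0, 1]
  ]
}}

```text
time_s: 62.5
position: [0.4538, -0.0929, 0.3301]
tcp_rot: [[-0.001, 1.0, -0.001], [0.71, 0.001, 0.704], [0.704, 0.001, -0.71]]
force: [-0.5, 0.2, -3.2]
opening: 0.621
grasp_force: 30.0
```

Run:
```python
from h import *
p,R=st();print(p,R.round(3),read_state()["joint_positions"].round(1),read_state()["opening"])
Rs=seatR();pre=np.array([.455,-.0856,.1457]);fin=np.array([.455,-.0304,.0891])
print(go(pre,Rs),go(fin,Rs,pre,Rs))
```

```text
[ 0.45383799 -0.09286743  0.33009808] [[-0.001  1.    -0.001]
 [ 0.71   0.001  0.704]
 [ 0.704  0.001 -0.71 ]] [-44.5  23.5  94.4  30.3  96.  -50.7] 0.6211142412394599
[-0.416  0.004  0.454 -0.001  0.005  0.002] [-0.003  0.     0.264  0.     0.     0.   ]
```

Emit:
{"api": "step_arm", "payload": {
  "steps": [
    [-0.07, 0.004, 0.08, 0, 0, 0, 1],
    [-0.15, 0.004, 0.16, 0, 0, 0, 1],
    [-0.23, 0.004, 0.25, 0, 0, 0, 1],
    [-0.31, 0.004, 0.34, 0, 0, 0, 1],
    [-0.38, 0.004, 0.41, 0, 0, 0, 1],
    [-0.416, 0.004, 0.454, 0, 0, 0, 1],
    [-0.416, 0.004, 0.454, 0, 0, 0, 1],
    [-0.416, 0.004, 0.454, 0, 0, 0, 1]
  ]
}}

```text
time_s: 63.17
position: [0.4552, -0.0852, 0.1452]
tcp_rot: [[-0.001, 1.0, -0.001], [0.708, 0.001, 0.706], [0.706, -0.001, -0.708]]
force: [-0.0, 0.3, -1.8]
opening: 0.617
grasp_force: 30.0
```

Emit:
{"api": "step_arm", "payload": {
  "steps": [
    [-0.004, 0, 0.05, 0, 0, 0, 1],
    [-0.004, 0, 0.1, 0, 0, 0, 1],
    [-0.004, 0, 0.15, 0, 0, 0, 1],
    [-0.004, 0, 0.19, 0, 0, 0, 1],
    [-0.004, 0, 0.22, 0, 0, 0, 1],
    [-0.004, 0, 0.245, 0, 0, 0, 1],
    [-0.004, 0, 0.256, 0, 0, 0, 1],
    [-0.004, 0, 0.256, 0, 0, 0, 1]
  ]
}}

```text
time_s: 63.83
position: [0.4555, -0.0324, 0.0904]
tcp_rot: [[-0.002, 1.0, 0.0], [0.708, 0.001, 0.706], [0.706, 0.001, -0.708]]
force: [-0.3, -1.2, 0.3]
opening: 0.617
grasp_force: 30.0
```

Emit:
{"api": "step_arm", "payload": {
  "steps": [
    [0, 0, 0, 0, 0, 0, 1],
    [0, 0, 0, 0, 0, 0, 1]
  ]
}}

```text
time_s: 64.0
position: [0.4554, -0.0326, 0.0904]
tcp_rot: [[-0.001, 1.0, 0.001], [0.708, -0.0, 0.706], [0.706, 0.001, -0.708]]
force: [0.8, -0.4, 0.4]
opening: 0.616
grasp_force: 30.0
```

Emit:
{"api": "step_arm", "payload": {
  "steps": [
    [-0.006, 0, 0.006, 0, 0, 0, 1],
    [-0.006, 0, 0.006, 0, 0, 0, -1],
    [-0.006, 0, 0.006, 0, 0, 0, -1],
    [-0.006, 0, 0.006, 0, 0, 0, -1],
    [-0.006, 0, 0.006, 0, 0, 0, -1],
    [-0.006, 0, 0.006, 0, 0, 0, -1],
    [-0.006, 0, 0.006, 0, 0, 0, -1],
    [-0.006, 0, 0.006, 0, 0, 0, -1]
  ]
}}

```text
time_s: 64.67
position: [0.4548, -0.0321, 0.0871]
tcp_rot: [[-0.0, 1.0, -0.001], [0.708, 0.001, 0.706], [0.706, -0.0, -0.708]]
force: [0.0, -1.3, 0.4]
opening: 0.978
grasp_force: 0.0
```

Emit:
{"api": "step_arm", "payload": {
  "steps": [
    [0, 0, -0.1, 0, 0, 0, -1],
    [0, 0, -0.22, 0, 0, 0, -1],
    [0, 0, -0.34, 0, 0, 0, -1],
    [0, 0, -0.46, 0, 0, 0, -1],
    [0, 0, -0.46, 0, 0, 0, -1]
  ]
}}

```text
time_s: 65.08
position: [0.4578, -0.1357, 0.1878]
tcp_rot: [[-0.003, 1.0, 0.008], [0.715, -0.003, 0.699], [0.699, 0.008, -0.715]]
force: [0.4, -0.7, -1.0]
opening: 0.999
grasp_force: 0.0
```

Emit:
{"api": "step_arm", "payload": {
  "steps": [
    [0.1, 0, -0.02, 0, -0.15, 0, -1],
    [0.22, 0, -0.02, 0, -0.3, 0, -1],
    [0.34, 0, -0.02, 0, -0.45, 0, -1],
    [0.46, 0, -0.02, 0, -0.6, 0, -1],
    [0.56, 0, -0.02, 0, -0.75, 0, -1],
    [0.641, 0, -0.02, 0, -0.9, 0, -1],
    [0.641, 0, -0.02, 0, -1, 0, -1],
    [0.641, 0, -0.02, 0, -1, 0, -1]
  ]
}}

```text
time_s: 65.75
position: [0.4541, 0.006, 0.3261]
tcp_rot: [[-0.008, 1.0, 0.002], [1.0, 0.008, -0.003], [-0.003, 0.002, -1.0]]
force: [0.1, 0.5, -0.0]
opening: 1.002
grasp_force: 0.0
```

Emit:
{"api": "step_arm", "payload": {
  "steps": [
    [0.1, 0, 0.0, 0, -0.15, 0, -1],
    [0.2, 0, 0.05, 0, -0.3, 0, -1],
    [0.3, 0, 0.1, 0, -0.45, 0, -1],
    [0.4, 0, 0.15, 0, -0.6, 0, -1],
    [0.467, 0, 0.2, 0, -0.75, 0, -1],
    [0.467, 0, 0.233, 0, -0.9, 0, -1],
    [0.467, 0, 0.233, 0, -1, 0, -1],
    [0.467, 0, 0.233, 0, -1, 0, -1]
  ]
}}

```text
time_s: 66.42
position: [0.453, 0.1429, 0.25]
tcp_rot: [[-0.01, 1.0, -0.007], [0.703, 0.003, -0.711], [-0.711, -0.012, -0.703]]
force: [-0.9, 0.6, -0.4]
opening: 0.998
grasp_force: 0.0
```

Emit:
{"api": "step_arm", "payload": {
  "steps": [
    [0, 0, 0, 0, 0, 0, -1],
    [0, 0, 0, 0, 0, 0, -1],
    [0, 0, 0, 0, 0, 0, -1]
  ]
}}

```text
time_s: 66.67
position: [0.455, 0.141, 0.2554]
tcp_rot: [[0.002, 1.0, -0.002], [0.707, -0.002, -0.707], [-0.707, 0.0, -0.707]]
force: [0.5, -0.7, -0.4]
opening: 1.001
grasp_force: 0.0
```

```bash
python3 cap.py k3
```

```text
[0.45509236 0.14101712 0.25565541] [-0.001 -0.707 -0.707] pred cap top [253.4 156.3] cap mid [253.4 153.5]
green [473.3 127.9] 3306 [436.  98.] [511. 157.]
green [254.6 161. ] 1667 [232. 136.] [278. 185.]
green [414.7 184.6] 2887 [373. 153.] [455. 216.]
[ 0.076 -0.     0.543 -0.001 -0.    -0.003]
```

Emit:
{"api": "step_arm", "payload": {
  "steps": [
    [0.04, 0, 0.1, 0, 0, 0, -1],
    [0.075, 0, 0.2, 0, 0, 0, -1],
    [0.075, 0, 0.28, 0, 0, 0, -1],
    [0.075, 0, 0.36, 0, 0, 0, -1],
    [0.075, 0, 0.44, 0, 0, 0, -1],
    [0.075, 0, 0.5, 0, 0, 0, -1],
    [0.075, 0, 0.543, 0, 0, 0, -1],
    [0.075, 0, 0.543, 0, 0, 0, -1]
  ]
}}

```text
time_s: 67.38
position: [0.454, 0.0404, 0.1234]
tcp_rot: [[0.001, 1.0, -0.004], [0.706, -0.004, -0.708], [-0.708, -0.002, -0.706]]
force: [0.2, -0.2, -0.3]
opening: 1.004
grasp_force: 0.0
```

Emit:
{"api": "step_arm", "payload": {
  "steps": [
    [0, 0, 0, 0, 0, 0, 1],
    [0, 0, 0, 0, 0, 0, 1],
    [0, 0, 0, 0, 0, 0, 1],
    [0, 0, 0, 0, 0, 0, 1],
    [0, 0, 0, 0, 0, 0, 1],
    [0, 0, 0, 0, 0, 0, 1],
    [0, 0, 0, 0, 0, 0, 1],
    [0, 0, 0, 0, 0, 0, 1]
  ]
}}

```text
time_s: 68.05
position: [0.4552, 0.0431, 0.124]
tcp_rot: [[-0.001, 1.0, 0.002], [0.706, 0.002, -0.708], [-0.708, 0.001, -0.706]]
force: [-0.1, 1.5, 2.4]
opening: 0.518
grasp_force: 30.0
```

Emit:
{"api": "step_arm", "payload": {
  "steps": [
    [0, 0, -0.02, 0, 0, 0, 1],
    [0, 0, -0.06, 0, 0, 0, 1],
    [0, 0, -0.12, 0, 0, 0, 1],
    [0, 0, -0.19, 0, 0, 0, 1],
    [0, 0, -0.26, 0, 0, 0, 1],
    [0, 0, -0.32, 0, 0, 0, 1],
    [0, 0, -0.35, 0, 0, 0, 1],
    [0, 0, -0.35, 0, 0, 0, 1]
  ]
}}

```text
time_s: 68.72
position: [0.4556, 0.1194, 0.1991]
tcp_rot: [[0.001, 1.0, 0.004], [0.708, 0.003, -0.706], [-0.706, 0.004, -0.708]]
force: [-0.1, -0.2, -2.7]
opening: 0.525
grasp_force: 30.0
```

Run:
```python
from h import *
p,R=st();print(p,R[:,2].round(3),read_state()["opening"])
V=np.array([.096,.9954,0]);CEN=np.array([.647,-.0186,0]);t=CEN-.175*V;t[2]=.32;Ru=seatR(tilt=0,yaw=-5.5)
u1=np.array([.49,-.03,.32]);u2=np.array([.52,t[1],.32])
print(t,go(u1,Ru),go(u2,Ru,u1,Ru),go(t,Ru,u2,Ru))
```

```text
[0.4556168  0.11937677 0.19909592] [ 0.004 -0.706 -0.708] 0.5250629101109618
[ 0.6302   -0.192795  0.32    ] [-0.637  0.115  0.067  0.054  0.997  0.117] [-0.531  0.152  0.     0.     0.     0.   ] [0.035 0.366 0.    0.    0.    0.   ]
```

Emit:
{"api": "step_arm", "payload": {
  "steps": [
    [-0.1, 0.02, -0.02, 0.007, 0.15, 0.018, 1],
    [-0.2, 0.04, -0.02, 0.014, 0.3, 0.035, 1],
    [-0.3, 0.06, 0, 0.021, 0.45, 0.053, 1],
    [-0.4, 0.08, 0.02, 0.028, 0.6, 0.07, 1],
    [-0.5, 0.1, 0.04, 0.035, 0.75, 0.088, 1],
    [-0.58, 0.115, 0.06, 0.042, 0.9, 0.105, 1],
    [-0.637, 0.115, 0.067, 0.054, 0.997, 0.117, 1],
    [-0.637, 0.115, 0.067, 0.054, 0.997, 0.117, 1]
  ]
}}

```text
time_s: 69.38
position: [0.4904, -0.0382, 0.3209]
tcp_rot: [[0.106, 0.994, -0.001], [0.994, -0.106, -0.005], [-0.005, -0.0, -1.0]]
force: [-0.6, -1.3, -1.9]
opening: 0.518
grasp_force: 30.0
```

Emit:
{"api": "step_arm", "payload": {
  "steps": [
    [-0.1, 0.03, 0, 0, 0, 0, 1],
    [-0.21, 0.06, 0, 0, 0, 0, 1],
    [-0.32, 0.09, 0, 0, 0, 0, 1],
    [-0.42, 0.12, 0, 0, 0, 0, 1],
    [-0.5, 0.14, 0, 0, 0, 0, 1],
    [-0.531, 0.152, 0, 0, 0, 0, 1],
    [-0.531, 0.152, 0, 0, 0, 0, 1]
  ]
}}

```text
time_s: 69.97
position: [0.5187, -0.1963, 0.3178]
tcp_rot: [[0.1, 0.995, -0.007], [0.995, -0.1, -0.003], [-0.003, -0.007, -1.0]]
force: [1.0, 1.3, -2.7]
opening: 0.52
grasp_force: 30.0
```

Emit:
{"api": "step_arm", "payload": {
  "steps": [
    [0.01, 0.08, 0, 0, 0, 0, 1],
    [0.02, 0.16, 0, 0, 0, 0, 1],
    [0.03, 0.24, 0, 0, 0, 0, 1],
    [0.035, 0.31, 0, 0, 0, 0, 1],
    [0.035, 0.366, 0, 0, 0, 0, 1],
    [0.035, 0.366, 0, 0, 0, 0, 1]
  ]
}}

```text
time_s: 70.47
position: [0.6316, -0.1927, 0.3175]
tcp_rot: [[0.095, 0.995, -0.004], [0.995, -0.095, -0.002], [-0.002, -0.004, -1.0]]
force: [0.7, -0.1, -2.4]
opening: 0.519
grasp_force: 30.0
```

Emit:
{"api": "step_arm", "payload": {
  "steps": [
    [0, 0, 0.08, 0, 0, 0, 1],
    [0, 0, 0.16, 0, 0, 0, 1],
    [0, 0, 0.22, 0, 0, 0, 1],
    [0, 0, 0.26, 0, 0, 0, 1],
    [0, 0, 0.26, 0, 0, 0, 1],
    [0, 0, 0.26, 0, 0, 0, 1],
    [0, 0, 0.26, 0, 0, 0, 1],
    [0, 0, 0.26, 0, 0, 0, 1]
  ]
}}

```text
time_s: 71.13
position: [0.63, -0.1957, 0.2428]
tcp_rot: [[0.098, 0.995, -0.001], [0.995, -0.098, -0.005], [-0.005, -0.001, -1.0]]
force: [0.3, 0.2, -1.8]
opening: 0.518
grasp_force: 30.0
```

```bash
python3 lane.py -.175
```

```text
[ 0.6299502  -0.19571432  0.24282273] [-0.001 -0.005 -1.   ] open 0.518182379893594 F [ 0.3  0.2 -1.8]
lift .35; to up [-0.034 -0.432  0.127 -0.001  0.006 -0.002] to slot [0.042 0.432 0.    0.    0.    0.   ] slot now [ 0.01  -0.     0.109 -0.001  0.006 -0.002]
```

Emit:
{"api": "step_arm", "payload": {
  "steps": [
    [0.01, 0, 0.06, 0, 0, 0, 1],
    [0.01, 0, 0.12, 0, 0, 0, 1],
    [0.01, 0, 0.18, 0, 0, 0, 1],
    [0.01, 0, 0.23, 0, 0, 0, 1],
    [0.01, 0, 0.28, 0, 0, 0, 1],
    [0.01, 0, 0.315, 0, 0, 0, 1],
    [0.01, 0, 0.334, 0, 0, 0, 1],
    [0.01, 0, 0.334, 0, 0, 0, 1]
  ]
}}

```text
time_s: 71.8
position: [0.6296, -0.193, 0.1422]
tcp_rot: [[0.098, 0.995, -0.003], [0.995, -0.098, -0.004], [-0.004, -0.003, -1.0]]
force: [0.5, -0.7, -2.0]
opening: 0.516
grasp_force: 30.0
```

Emit:
{"api": "step_arm", "payload": {
  "steps": [
    [0, 0, 0.003, 0, 0, 0, 1],
    [0, 0, 0.006, 0, 0, 0, 1],
    [0, 0, 0.008, 0, 0, 0, 1],
    [0, 0, 0.008, 0, 0, 0, 1]
  ]
}}

```text
time_s: 72.13
position: [0.6299, -0.193, 0.1418]
tcp_rot: [[0.098, 0.995, -0.001], [0.995, -0.098, -0.004], [-0.004, -0.001, -1.0]]
force: [-2.7, 2.3, 9.8]
opening: 0.519
grasp_force: 30.0
```

On the floor; release, rise and move clear for a final look.

Emit:
{"api": "step_arm", "payload": {
  "steps": [
    [0, 0, -0.003, 0, 0, 0, -1],
    [0, 0, -0.003, 0, 0, 0, -1],
    [0, 0, -0.003, 0, 0, 0, -1],
    [0, 0, -0.003, 0, 0, 0, -1],
    [0, 0, -0.003, 0, 0, 0, -1],
    [0, 0, -0.003, 0, 0, 0, -1],
    [0, 0, -0.003, 0, 0, 0, -1]
  ]
}}

```text
time_s: 72.72
position: [0.629, -0.1929, 0.139]
tcp_rot: [[0.098, 0.995, -0.004], [0.995, -0.098, -0.003], [-0.004, -0.004, -1.0]]
force: [-0.6, -0.2, -0.1]
opening: 0.952
grasp_force: 0.0
```

Emit:
{"api": "step_arm", "payload": {
  "steps": [
    [0, 0, -0.06, 0, 0, 0, -1],
    [0, 0, -0.18, 0, 0, 0, -1],
    [0, 0, -0.3, 0, 0, 0, -1],
    [0, 0, -0.42, 0, 0, 0, -1],
    [0, 0, -0.54, 0, 0, 0, -1],
    [0, 0, -0.6, 0, 0, 0, -1],
    [0, 0, -0.6, 0, 0, 0, -1]
  ]
}}

```text
time_s: 73.3
position: [0.6323, -0.1934, 0.3256]
tcp_rot: [[0.098, 0.995, 0.006], [0.995, -0.098, -0.009], [-0.008, 0.007, -1.0]]
force: [1.0, 0.1, 0.0]
opening: 0.999
grasp_force: 0.0
```

Emit:
{"api": "step_arm", "payload": {
  "steps": [
    [-0.05, -0.12, 0, 0, 0, 0, -1],
    [-0.12, -0.24, 0, 0, 0, 0, -1],
    [-0.2, -0.36, 0, 0, 0, 0, -1],
    [-0.3, -0.48, 0, 0, 0, 0, -1],
    [-0.4, -0.58, 0, 0, 0, 0, -1],
    [-0.5, -0.65, 0, 0, 0, 0, -1],
    [-0.5, -0.65, 0, 0, 0, 0, -1],
    [-0.5, -0.65, 0, 0, 0, 0, -1]
  ]
}}

```text
time_s: 73.97
position: [0.4192, -0.3238, 0.3195]
tcp_rot: [[0.103, 0.995, -0.005], [0.995, -0.103, -0.002], [-0.002, -0.005, -1.0]]
force: [0.0, 0.7, 0.7]
opening: 0.995
grasp_force: 0.0
```

Run:
```python
from cans import *
t=capture("top");s=capture("scene");print(read_state()["position"])
for x in cans(t)[0]:print(x[0].round(1),x[1],"z.14",hit(t,*x[0],.14).round(3))
a=cv2.resize(t["image"][110:280,150:440,::-1],None,fx=1.75,fy=1.75,interpolation=cv2.INTER_CUBIC)
b=cv2.resize(s["image"][70:290,80:440,::-1],(490,300),interpolation=cv2.INTER_CUBIC)
o=np.zeros((600,510,3),np.uint8);o[:a.shape[0],:a.shape[1]]=a;o[299:599,:490]=b
cv2.imwrite("pics/final.png",o)
```

```text
[ 0.42101546 -0.32192804  0.31971576]
[293.3 151.8] 143 z.14 [0.651 0.007 0.14 ]
[269.4 152.5] 149 z.14 [0.647 0.088 0.14 ]
[312.3 155.4] 147 z.14 [ 0.639 -0.057  0.14 ]
[353.3 160.1] 149 z.14 [ 0.625 -0.195  0.14 ]
[ 64.2 375. ] 981 z.14 [-0.064  0.699  0.14 ]
```

View pics/final.png

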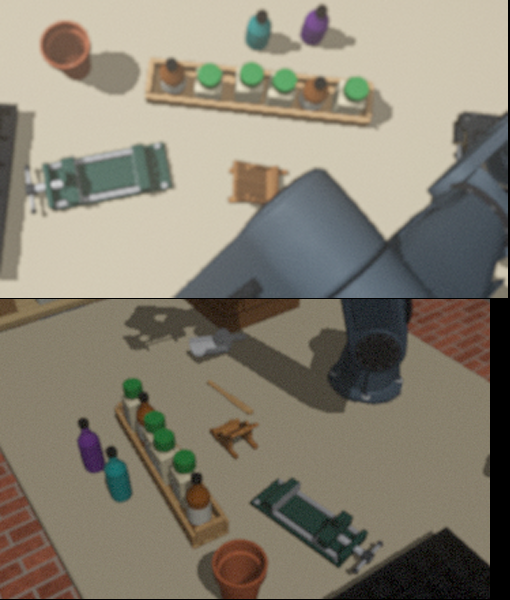

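```bash
python3 -c "
from rig import *
print(hand_in())"
```

```text
the job is handed in; nothing more can be done
None
```

The job is handed in: the vise jaw was slid about 56 mm open, the capped canister went via the stand, and it and the three fallen canisters now stand upright, cap up, in the lane. In the final pictures both brown bottles still stand there, and the pot, scoop, widger and plug tray look unmoved. It took about 74 s of the 210 s allowed.

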